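# Swap the battery pack in a sloping power dock

## Robot

A 6-joint arm with a two-finger parallel gripper is mounted at the origin on a cart in front of the work surface, level with it; the furniture and walls round the work are solid. World frame = base frame: x ahead of the robot, y to its left, z up, the work surface at z = 0. Lengths are in mm, angles in rad, forces in N, time in s.
With the tool pointing down it reaches from about 350 to 975 mm from the base axis. Payload 7.1 kg.
Tool frame: the origin (TCP) lies at the very end of the fingers, on their centre line; the grasp point (between the pads) lies 19 mm behind it; y points along the fingers, x is the direction in which the jaws open and shut, and the axes are right-handed (so a half turn about y gives the same grasp; the last joint's range is limited). The gripper opens to 88 mm and grips with 3 to 60 N. Pads are 20 mm wide; open, the fingers measure 115 mm over their backs; the gripper's body (75 mm by 178 mm) begins 61 mm behind the grasp point.
Start: joints at [1.108, 0.423, 1.63, -0, 1.089, -0.019], TCP at [268.326, 564.451, 186.875] pointing down, gripper open.
Joint ranges: [-3, 3], [-0.9, 2.11], [0.09, 2.58], [-1.31, 4.45], [0.11, 2.69], [-2.54, 2.54]. Speed limits (rad/s): [2.39, 2.39, 3.01, 3.14, 3.14, 3.14].

## Interface

Orientations are given as a rotation vector (axis times angle).
In Python, from workcell import ctrl gives the robot as it stands. The module is installed in compiled form; this text tells all that it offers.
- The arm moves only by the tool carry_out, never from a script. Its arguments are lists of equal length, an entry for each row: "delta_pos": the shift along the tool's x, y, z in cm, a list of three; "rotation": the turn, a rotation vector about the tool's x, y, z in rad, a list of three. In form: {"delta_pos": [[dx, dy, dz], ...], "rotation": [[wx, wy, wz], ...]}. A call has 1 to 12 rows; each row is the pose to reach, as a shift and turn from the pose commanded when the call began, along the tool's axes at that moment; what a row does not reach only later rows make up. A row lasts 1/12 s, in which the tool goes at most 41.7 mm and 7.16 degrees, less where a joint would pass 70% of its speed; a pose out of reach is approached as far as the arm can. A call with a gripper value outside its range is refused whole. "hand" is the closure in counts, from 0 (fully open) to 255 (shut), set as the call begins (left out, the last holds). The fingers move at their own pace and stop on an object; the grip force is fixed at half the most. Time passes only in rows, so rows that repeat a pose let the fingers close. It gives the time, the measured TCP pose, the force and the opening at its end, in the units of the state.
- ctrl.get_obs(): the state, without advancing time (a new reading comes with each control period).
- ctrl.get_image(name): name is "side" or "top" or "wrist"; returns the picture (480x640x3 uint8, red, green, blue); there is no depth.
- ctrl.camera_info(name): a dict with "fov_y" (degrees; the focal length in pixels is half the picture's height over the tangent of half this angle, whatever the lens; pixels are square), "cx", "cy" (the principal point, pixels), "R" (3x3) and "t" (3): a world point X has camera coordinates R X + t; the wrist camera has in their place "T_tool_cam" (4x4, takes a point from camera to tool coordinates, whose origin is the TCP and whose axes are the tool frame's). Camera axes: x right, y down, z forward; pixel columns grow to the right and rows downward; lengths in mm; the calibration is good to about 2 mm. A picture is of the moment at which its call begins: read the wrist's pose just before it. camera_info takes no time and is no camera call.
- ctrl.close_job(): hands the job in, once; it reports no verdict.
The state is a dict: "t": time; "qpos": joint angles; "qvel": joint speeds; "joint_torque": joint torques, N m; "ee_pos": TCP position; "orientation": TCP orientation; "ft_force": force on the tool from outside, world axes, zero at the start; "moment": the same for the moment, N m; "width": finger opening in mm.
Only numpy, scipy, OpenCV 4.12 (cv2) and the standard library are available. Lean on these libraries where they do the work, as an engineer would, in place of code of your own. Each camera call takes 0.05 s, during which the arm holds its last target.

## Task

The battery pack in the sloping dock is spent. Press the dock's catch down so that the pack is pushed out a little, draw it up the slope out of its dovetail and lay it flat in the metal tray without dropping it; then take the charged pack that stands on the worktop and slide it, low nose first, down the dovetail until it is fully home and the catch clicks up behind it. Let go of everything, and leave the bottle, the pot and the wooden block undisturbed.

Things in the scene. Friction and masses are not known exactly. Their poses are not given: they have to be found in the camera images.
- deck: Sloping top of the grey power dock, 177 mm along the slope, 100 mm wide, slippery. Origin on its floor, 68 mm above the worktop, where the middle of a home pack's underside lies; +x points UP the slope (away from the robot, 24 deg above level), y across, +z square out of the floor. A 14 mm high end wall stands at x = -51 to -57 mm; floor ends at x = +85 mm
- rail_mouth (a point): Mouth of the dovetail, on the floor, deck x = +34 mm, y = 0. From here two aluminium rails, undercut at 45 deg, run 84 mm down the slope; highest edge 11 mm above the floor at y = +-29 mm, outer sides at y = +-47 mm. A pack's foot has 1.5 mm play to each side and upward
- entry (a point): Point on the deck's floor at deck x = +74 mm, y = 0. A pack with its origin here, axes as the deck's, has its leading end 5 mm before the rails: it can be set down here square to the floor, between flared guides (9 mm high, x = +34 to +55 mm, widening 7 mm a side), then slid down the slope 74 mm to home
- catch (a joint): Sprung catch: 0 = up (latched or empty), grows to 0.009 m as pressed square into the deck. Its steel nose, 20 mm wide, stands 5 mm above the floor at deck x = -27 mm, ramped on the uphill side: a pack's front bar rides over it and it rises behind the bar. It frees the pack at about 0.006 m; pressing takes 4 to 6 N, riding over it 2 to 3 N
- catch_pad (a point): Middle of the top of the catch's black ribbed press pad, 20 mm (along slope) x 40 mm, on the lower end of the deck: 67 mm down the slope from the deck's origin, 18 mm above the floor when up. Pressed along the deck's -z it goes down up to 9 mm with the catch, and then still stands 9 mm proud of the deck
- ejector (a joint): Sprung block that pushes a pack's leading end up the slope: 0 = fully out, about 0.020 m with a pack home, stop at 0.0225 m (pack 2.5 mm past home). Pushes 2.4 N at 0, 3.6 N at 0.020. When the catch is pressed it moves the pack 20 mm up the slope and holds it there, still in the rails
- spent_pack: Battery pack, home in the dock at the start (origin and axes on the deck's within 1 mm). 70 mm along x, 64 mm wide grey bevelled foot (11 mm high in all), black body, 58 mm high, 0.2 kg. Origin: middle of underside; z up. -x is the leading end with the low nose (26 mm high, brass strips). Grip the tall part, 40 mm wide in y, x = -23 to +33 mm, z = 20 to 58 mm
- fresh_pack: Charged battery pack, the same as the other in shape, size and axes, standing on its foot on the worktop to the left or right of the dock (the tray is on the other side). Behind an 8 mm long front bar its underside has a recess for the catch's nose
- tray: Open flat aluminium tray, 130 mm (x) x 116 mm (y) outside, 16 mm high, walls and floor 4 mm thick, fixed to the worktop; origin: centre of its underside. It lies to the left or right of the dock
- oil_dropper: Bystander: small standing bottle with a pointed cap, 29 mm across, 90 mm high; origin at the centre of its underside. To be left alone
- flux_pot: Bystander: low round lidded pot, 52 mm across, 30 mm high; origin at the centre of its underside. To be left alone
- layout_block: Bystander: wooden stop block lying flat, 38 x 85 x 24 mm; origin at the centre of its underside. To be left alone
Mind the look-alikes: they are no part of the job. Leave any turquoise look-alike of the fresh_pack alone.

How it is judged (in metres and radians):
On the way, in this order (a step that is already met when the one before it is completed fails the run):
1. the catch has been pressed and the spent pack pushed up the slope out of its grip (x of spent_pack in the frame of deck above 0.01 m).
2. the spent pack lies flat in the tray, let go and at rest (x of spent_pack in the frame of tray between -0.035 and 0.035 m and y of spent_pack in the frame of tray between -0.035 and 0.035 m and z of spent_pack in the frame of tray between 0 and 0.008 m and angle between spent_pack's own z axis and vertical below 0.1 rad and linear speed of spent_pack below 0.02 m/s and contact force between spent_pack and the fingers below 0.3 N), for 0.2 s.
3. the charged pack is home in the dovetail, low nose first, with the catch up behind its front bar (x of fresh_pack in the frame of deck between -0.004 and 0.004 m and y of fresh_pack in the frame of deck between -0.004 and 0.004 m and z of fresh_pack in the frame of deck between -0.002 and 0.004 m and angle between the x axis of fresh_pack and the x axis of deck, either way round below 0.08 rad and value of joint catch below 0.0015 m and value of joint ejector above 0.015 m), for 0.2 s.
At the end, for the whole second after the job is handed in: The charged pack is home in the dovetail (within 4 mm along, across and square to the deck, 0.08 rad), catch up (under 1.5 mm) and ejector pushed in; the spent pack lies flat on the tray floor (within 35 mm of its middle in x and y, tilt under 0.1 rad); both packs at rest, spent pack released (all of step 2 and all of step 3 and linear speed of fresh_pack below 0.02 m/s); the robot touches nothing.
It fails at once if the bottle, the pot or the wooden block is moved more than 20 mm or tipped over (distance of any of oil_dropper, flux_pot, layout_block from where it was at the start of the episode above 0.02 m or angle between any of oil_dropper, flux_pot, layout_block's own z axis and vertical above 0.5 rad).
It fails at once if a pack is dropped (falls freely from more than about 35 mm) ((linear speed of spent_pack above 0.85 m/s and contact force between spent_pack and the fingers below 0.05 N) or (linear speed of fresh_pack above 0.85 m/s and contact force between fresh_pack and the fingers below 0.05 N)).
It also fails if it takes over 58 s, if anything falls off the work surface, if the arm or the gripper's body presses on something with over 40 N, if the wrist force passes 120 N, or if a joint passes its speed limit or range.

## Working session

There is one attempt and no reset: what is moved stays moved. The work goes in short steps, Python scripts to look and compute and a tool call to move; the robot and the scene stay as the last step left them, time stands still between calls to the robot, and variables do not carry over. Pictures are saved under pics/ and viewed, and the job is handed in when it is done.

Besides the shell and the picture viewer there is one more tool, called after ">>>" as name(argument=value, ...) on one line, values as JSON. carry_out: Moves the arm, as the interface text tells. Its arguments: {"type":"object","properties":{"delta_pos":{"type":"array","items":{"type":"array","items":{"type":"number"}}},"rotation":{"type":"array","items":{"type":"array","items":{"type":"number"}}},"hand":{"type":"number"}},"required":["delta_pos","rotation"]}

```bash
mkdir -p pics && cat > h.py <<'E'
import numpy as np, cv2
from workcell import ctrl
from scipy.spatial.transform import Rotation as Ro
def save(n,f):
    im=ctrl.get_image(n); cv2.imwrite('pics/'+f,im[:,:,::-1]); return im
def fpx(ci): return 240/np.tan(np.radians(ci['fov_y'])/2)
def cam(n,o=None):
    ci=ctrl.camera_info(n)
    if n=='wrist':
        o=o or ctrl.get_obs(); T=np.array(ci['T_tool_cam'])
        Rt=Ro.from_rotvec(o['orientation']).as_matrix()
        Rwc=Rt@T[:3,:3]; c=Rt@T[:3,3]+np.array(o['ee_pos']); R=Rwc.T; t=-R@c
    else: R=np.array(ci['R']);t=np.array(ci['t'])
    return R,t,fpx(ci),ci['cx'],ci['cy']
def ray(C,u,v):
    R,t,f,cx,cy=C; d=R.T@np.array([(u-cx)/f,(v-cy)/f,1]); return -R.T@t,d
def onz(C,u,v,z):
    o,d=ray(C,u,v); return o+d*(z-o[2])/d[2]
def onpl(C,u,v,p,n):
    o,d=ray(C,u,v); return o+d*(np.dot(np.array(p)-o,n)/np.dot(d,n))
def proj(C,X):
    R,t,f,cx,cy=C; c=R@np.array(X)+t; return np.array([cx+f*c[0]/c[2],cy+f*c[1]/c[2]])
def delta(pos,Rm):  # world target -> tool delta in cm, rotvec, from commanded~measured pose
    o=ctrl.get_obs(); R0=Ro.from_rotvec(o['orientation']).as_matrix()
    return R0.T@(np.array(pos)-o['ee_pos'])/10, Ro.from_matrix(R0.T@Rm).as_rotvec()
E
python3 - <<'E'
from h import *
o=ctrl.get_obs()
for k,v in o.items(): print(k,np.round(v,3))
print(Ro.from_rotvec(o['orientation']).as_matrix().round(3))
for n in ['side','top','wrist']:
    save(n,n+'0.png'); ci=ctrl.camera_info(n); print(n,{k:np.round(v,3).tolist() for k,v in ci.items() if not isinstance(v,str)})
    if n!='wrist':
        R=np.array(ci['R']);print(-R.T@np.array(ci['t']))
E
```

```text
t 0.0
qpos [ 1.108  0.424  1.631 -0.     1.089 -0.019]
qvel [ 0.002  0.001  0.    -0.001  0.001  0.   ]
joint_torque [-4.0000e-03 -5.4464e+01 -2.7366e+01  6.4000e-02  2.3000e-02 -0.0000e+00]
ee_pos [268.055 563.9   186.111]
orientation [-1.388 -0.875  0.878]
ft_force [-0.353  0.075 -0.384]
moment [-0.025  0.02   0.018]
width 87.725
[[ 0.429 -0.001 -0.903]
 [ 0.903 -0.001  0.429]
 [-0.002 -1.     0.   ]]
side {'fov_y': 57.77, 'cx': 318.974, 'cy': 237.332, 'R': [[0.977, -0.212, -0.003], [-0.141, -0.642, -0.753], [0.157, 0.737, -0.658]], 't': [-574.257, 109.807, 940.494]}
[ 428.74157507 -743.71009225  699.59603069]
top {'fov_y': 57.877, 'cx': 313.318, 'cy': 234.178, 'R': [[-0.019, -0.999, -0.029], [-0.999, 0.02, -0.035], [0.035, 0.028, -0.999]], 't': [-16.115, 541.114, 971.706]}
[506.0978662  -54.19633985 989.04238438]
wrist {'fov_y': 70.525, 'cx': 321.088, 'cy': 238.046, 'T_tool_cam': [[1.0, -0.0, 0.0, 0.851], [-0.0, -0.283, 0.959, -196.62], [-0.0, -0.959, -0.283, 77.414], [0.0, 0.0, 0.0, 1.0]]}
```

View pics/side0.png

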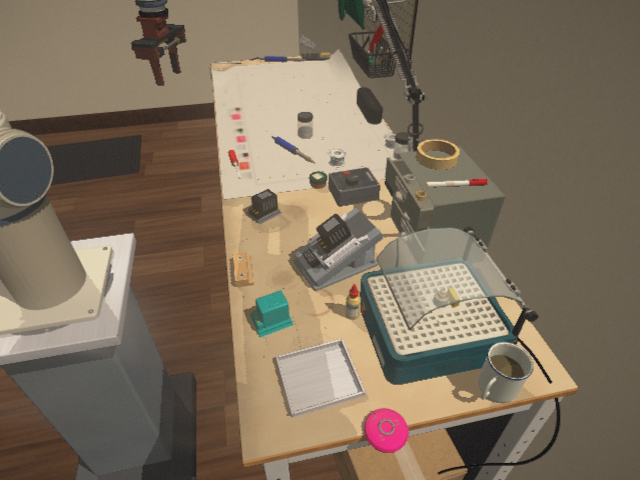

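View pics/top0.png

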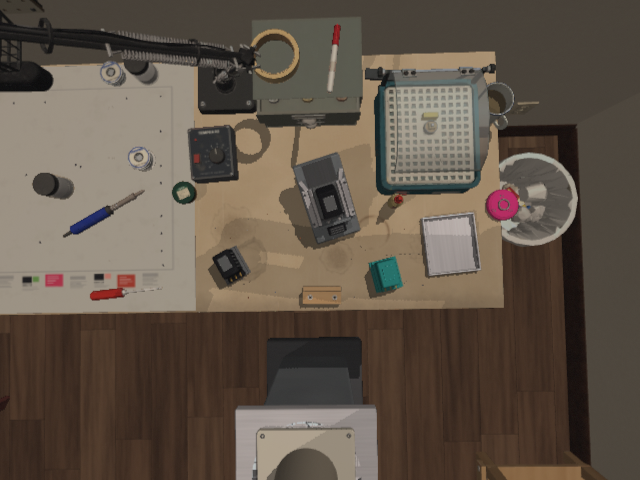

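View pics/wrist0.png

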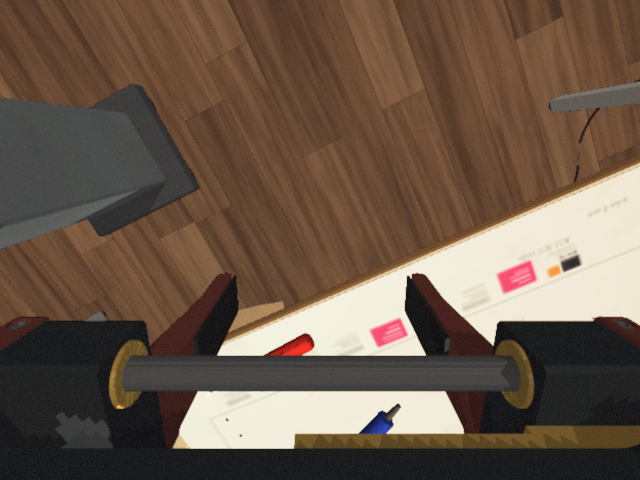

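```bash
python3 - <<'E'
import cv2
im=cv2.imread('pics/top0.png'); 
a=cv2.resize(im[140:260,280:375],None,fx=5,fy=5,interpolation=cv2.INTER_CUBIC)
b=cv2.resize(im[235:300,200:265],None,fx=5,fy=5,interpolation=cv2.INTER_CUBIC)
cv2.imwrite('pics/c1.png',a);cv2.imwrite('pics/c2.png',b)
im=cv2.imread('pics/side0.png')
cv2.imwrite('pics/c3.png',cv2.resize(im[180:300,235:390],None,fx=5,fy=5,interpolation=cv2.INTER_CUBIC))
E
```

```text
(no output)
```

View pics/c1.png

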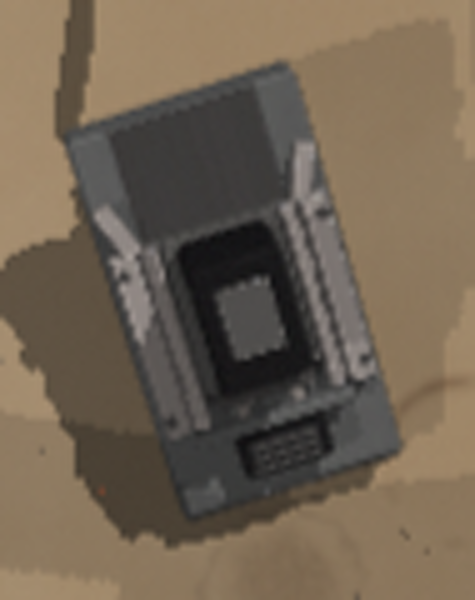

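View pics/c2.png

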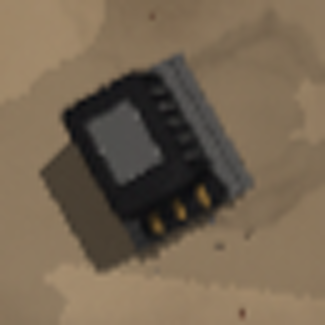

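View pics/c3.png

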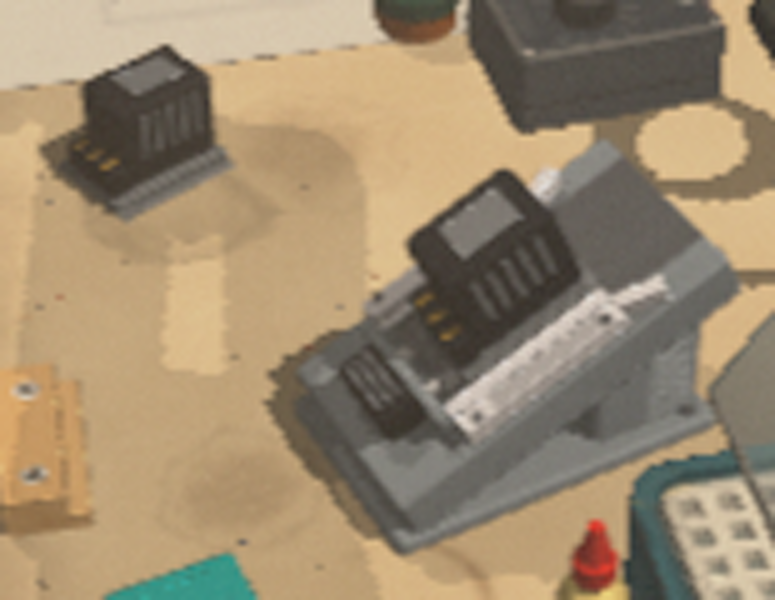

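```bash
python3 - <<'E'
from h import *
C=cam('top');S=cam('side')
s=np.sin(np.radians(24))
zu=68+85*s; zl=68-92*s
P=[onz(C,294.3,167,zu),onz(C,338.2,153,zu),onz(C,359.5,229.5,zl),onz(C,318,243.5,zl)]
for p in P: print(p.round(1))
for uv,z in [((356,208.4),zu),((382.6,236.4),zu),((317,281),zl),((295,254),zl)]: print('side',onz(S,*uv,z).round(1))
print(np.linalg.norm(P[0]-P[1]),np.linalg.norm(P[2]-P[3]),np.linalg.norm(P[0]-P[3]),np.linalg.norm(P[1]-P[2]))
ax=(P[0]+P[1]-P[2]-P[3]);ay=(P[0]+P[3]-P[1]-P[2])
print('yaw',np.degrees(np.arctan2(ax[1],ax[0])),np.degrees(np.arctan2(-ay[0],ay[1])))
m=sum(P)/4; print('mid',m) 
# fresh pack: label/top corners z=58 ; foot right edge
for n,uv,z in [('tl',(67,110),58),('bl',(120,215),58),('foot br',(252,185),11),('foot tr',(180,55),11),('foot bl',(135,255),0)]:
    print(n,onz(C,200+uv[0]/5,235+uv[1]/5,z).round(1))
print('tray')
for uv in [(422,219),(474,213),(479,271),(428,276)]: print(onz(C,*uv,16).round(1))
print('oil',onz(C,397,200,85),'block',onz(C,304,296,24),onz(C,340,296,24),'pot',onz(C,184,192,30))
E
```

```text
[676.5   7.  102.6]
[703.2 -83.9 102.6]
[ 548.2 -129.5   30.6]
[519.1 -37.4  30.6]
side [674.2   3.9 102.6]
side [ 702.1 -100.9  102.6]
side [ 555.3 -129.7   30.6]
side [524.4 -38.5  30.6]
94.66275558845125 96.5568150813081 178.65473815973323 176.9033294624881
yaw 16.080847034453708 16.943584641150622
mid [611.74080389 -60.95253635  66.57642175]
tl [494.1 188.3  58. ]
bl [448.5 165.9  58. ]
foot br [458.1 116.8  11. ]
foot tr [517.4 148.7  11. ]
foot bl [426.6 172.9   0. ]
tray
[ 569.4 -270.2   16. ]
[ 580.3 -385.4   16. ]
[ 451.4 -392.3   16. ]
[ 442.4 -279.9   16. ]
oil [ 605.54438414 -204.39292113   85.        ] block [403.53594439  -3.98536497  24.        ] [402.23291208 -83.64027926  24.        ] pot [640.30301967 260.20554932  30.        ]
```

```bash
cat >> h.py <<'E'
def flat(yaw): # tool down, tool x at horizontal yaw (deg)
    a=np.radians(yaw); x=np.array([np.cos(a),np.sin(a),0]); y=np.array([0,0,-1.]); return np.c_[x,y,np.cross(x,y)]
def deckR(yaw,tilt=24):
    a=np.radians(yaw);b=np.radians(tilt)
    dx=np.array([np.cos(a)*np.cos(b),np.sin(a)*np.cos(b),np.sin(b)]);dy=np.array([-np.sin(a),np.cos(a),0]);return np.c_[dx,dy,np.cross(dx,dy)]
def toolOnDeck(yaw,tilt=24):
    D=deckR(yaw,tilt); return np.c_[D[:,1],-D[:,2],-D[:,0]]
E
python3 - <<'E'
from h import *
for p,R in [((475,145,230),flat(106.5)),]:
    d,r=delta(p,R);print(d.round(2),r.round(3))
E
```

```text
[-28.97  -4.34 -36.67] [-0.    -0.732 -0.001]
```

>>> carry_out(delta_pos=[[-29, -4.3, -36.7], [-29, -4.3, -36.7], [-29, -4.3, -36.7], [-29, -4.3, -36.7], [-29, -4.3, -36.7], [-29, -4.3, -36.7], [-29, -4.3, -36.7], [-29, -4.3, -36.7], [-29, -4.3, -36.7], [-29, -4.3, -36.7], [-29, -4.3, -36.7], [-29, -4.3, -36.7]], rotation=[[0, -0.732, 0], [0, -0.732, 0], [0, -0.732, 0], [0, -0.732, 0], [0, -0.732, 0], [0, -0.732, 0], [0, -0.732, 0], [0, -0.732, 0], [0, -0.732, 0], [0, -0.732, 0], [0, -0.732, 0], [0, -0.732, 0]])

```text
t: 1.15
ee_pos: [476.6, 141.6, 230.4]
orientation: [-1.061, -1.417, 1.417]
ft_force: [0.3, 0.0, 0.4]
width: 87.8
```

```bash
python3 - <<'E'
from h import *
o=ctrl.get_obs(); print(np.round(o['qvel'],3), o['ee_pos'])
save('wrist','w1.png')
o=ctrl.get_obs(); print(np.round(o['qvel'],3), o['ee_pos'])
import pickle; pickle.dump(cam('wrist',o),open('w1.pkl','wb'))
E
```

```text
[-0.481  0.038 -0.094  0.024  0.067 -0.46 ] [476.59870659 141.60412901 230.37636927]
[ 0.082  0.     0.016  0.028 -0.01   0.115] [477.7565658  140.22189217 230.57150693]
```

View pics/w1.png

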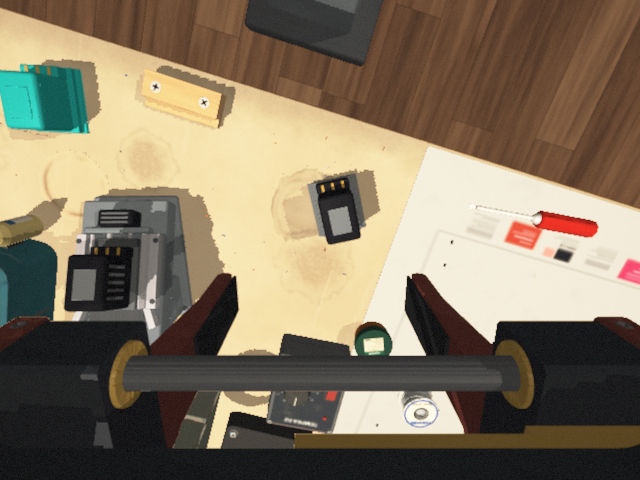

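```bash
python3 - <<'E'
from h import *
import pickle
o=ctrl.get_obs();C=cam('wrist',o); pickle.dump(C,open('w2.pkl','wb'))
im=save('wrist','w2.png'); print(o['ee_pos'],np.round(o['qvel'],3))
print(proj(C,(470,150,58)))
cv2.imwrite('pics/w2c.png',cv2.resize(im[160:260,290:390,::-1],None,fx=6,fy=6,interpolation=cv2.INTER_CUBIC))
E
```

```text
[477.7565658  140.22189217 230.57150693] [ 0.082  0.     0.016  0.028 -0.01   0.115]
[331.46123364 205.75487456]
```

View pics/w2c.png

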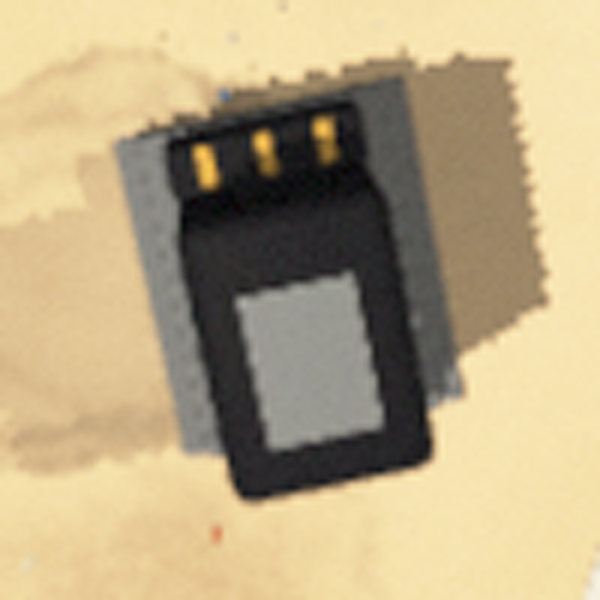

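```bash
python3 - <<'E'
from h import *
import pickle
C=pickle.load(open('w2.pkl','rb'))
f=lambda u,v,z: onz(C,290+u/6,160+v/6,z)
fl,fr,bl,br=f(115,143,2),f(405,77,2),f(185,453,2),f(462,397,2)
print(fl,fr,bl,br,np.linalg.norm(fl-fr),np.linalg.norm(bl-br),np.linalg.norm(fl-bl),np.linalg.norm(fr-br))
c=(fl+fr+bl+br)/4; ax=bl+br-fl-fr; ay=fr+br-fl-bl
print('c',c,'yaw',np.degrees(np.arctan2(ax[1],ax[0])),np.degrees(np.arctan2(-ay[0],ay[1])))
b=[f(183,205,58),f(365,195,58),f(245,500,58),f(430,460,58)]
print(np.round(b,1)); print('lbl',f(311,361,58), 'back mid', f(336,483,58))
L=[f(237,297,58),f(353,270,58),f(268,450,58),f(383,428,58)]
print(np.round(L,1)); a=L[2]+L[3]-L[0]-L[1]; print(np.degrees(np.arctan2(a[1],a[0])))
E
```

```text
[461.37579705 119.95234057   2.        ] [431.53844903 173.58855116   2.        ] [521.65564456 152.76475113   2.        ] [492.79224214 206.49838497   2.        ] 61.37679058245027 60.99507688991179 68.63172956376862 69.53477066559766
c [476.84053319 163.20100696   2.        ] yaw 28.40337422356219 28.666108064067593
[[461.1 134.8  58. ]
 [450.  166.   58. ]
 [511.8 161.9  58. ]
 [494.4 193.1  58. ]]
lbl [482.36863574 165.84164788  58.        ] back mid [503.69989856 177.45745369  58.        ]
[[474.6 149.1  58. ]
 [463.8 168.1  58. ]
 [501.1 163.2  58. ]
 [490.9 182.7  58. ]]
28.10206122589987
```

```bash
cat >> h.py <<'E'
DO=np.array([614.8,-60.0,68.]);DY=16.5
def dk(x,y,z): return DO+deckR(DY)@np.array([x,y,z])
def dgo(x,y,z):
    d,r=delta(dk(x,y,z),toolOnDeck(DY)); print(d.round(2),r.round(3))
def ondeck():
    o=ctrl.get_obs(); return (deckR(DY).T@(np.array(o['ee_pos'])-DO)).round(1), np.degrees(Ro.from_matrix(toolOnDeck(DY).T@Ro.from_rotvec(o['orientation']).as_matrix()).as_rotvec()).round(2)
E
python3 -c "
from h import *
dgo(-40,0,100);print(dk(-40,0,100))"
```

```text
[-23.32   8.72   0.13] [-0.418 -0.004 -0.001]
[540.76427143 -81.93038191 143.08508004]
```

>>> carry_out(delta_pos=[[-23, 7.5, 0], [-23, 7.5, 0], [-23, 8.7, 0], [-23, 8.7, 0], [-23, 8.7, 0], [-23, 8.7, 0], [-23, 8.7, 0], [-23, 8.7, 0], [-23, 8.7, 0], [-23, 8.7, 0]], rotation=[[-0.418, 0, 0], [-0.418, 0, 0], [-0.418, 0, 0], [-0.418, 0, 0], [-0.418, 0, 0], [-0.418, 0, 0], [-0.418, 0, 0], [-0.418, 0, 0], [-0.418, 0, 0], [-0.418, 0, 0]])

```text
t: 2.08
ee_pos: [541.6, -71.3, 145.4]
orientation: [-1.314, -1.752, 1.151]
ft_force: [0.4, 0.4, -0.0]
width: 87.5
```

```bash
python3 - <<'E'
from h import *
import pickle
o=ctrl.get_obs();C=cam('wrist',o); pickle.dump(C,open('w3.pkl','wb'))
im=save('wrist','w3.png'); print(o['ee_pos'],np.round(o['qvel'],3),ondeck())
for p in [(-67,0,18),(0,0,58),(34,29,11),(-57,0,14)]: print(p,proj(C,dk(*p)))
E
```

```text
[541.61072361 -71.33988812 145.44942425] [ 0.011 -0.013  0.005  0.002 -0.002 -0.004] (array([-35.4,  10.1, 100.8]), array([0.46, 0.01, 0.21]))
(-67, 0, 18) [308.95295221 196.57035753]
(0, 0, 58) [307.90528538 291.44928572]
(34, 29, 11) [341.58647052 303.48261407]
(-57, 0, 14) [309.2574456 207.5645894]
```

View pics/w3.png

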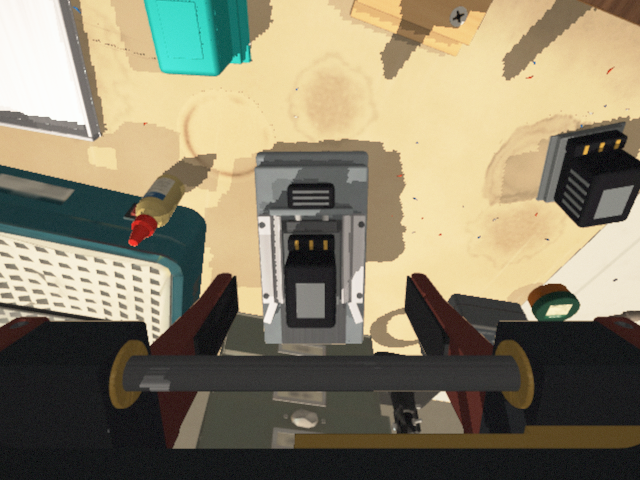

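```bash
python3 - <<'E'
import cv2
im=cv2.imread('pics/w3.png')
cv2.imwrite('pics/w3c.png',cv2.resize(im[145:350,245:380],None,fx=3.9,fy=3.9,interpolation=cv2.INTER_CUBIC)[:600+200])
a=im[145:245,250:375];cv2.imwrite('pics/w3d.png',cv2.resize(a,None,fx=6,fy=6,interpolation=cv2.INTER_CUBIC))
a=im[245:345,250:375];cv2.imwrite('pics/w3e.png',cv2.resize(a,None,fx=6,fy=6,interpolation=cv2.INTER_CUBIC))
E
```

```text
(no output)
```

View pics/w3d.png

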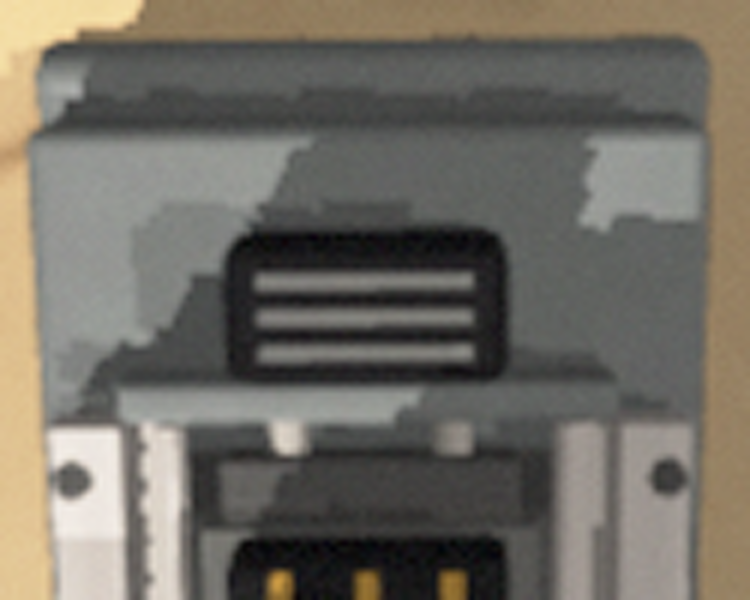

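View pics/w3e.png

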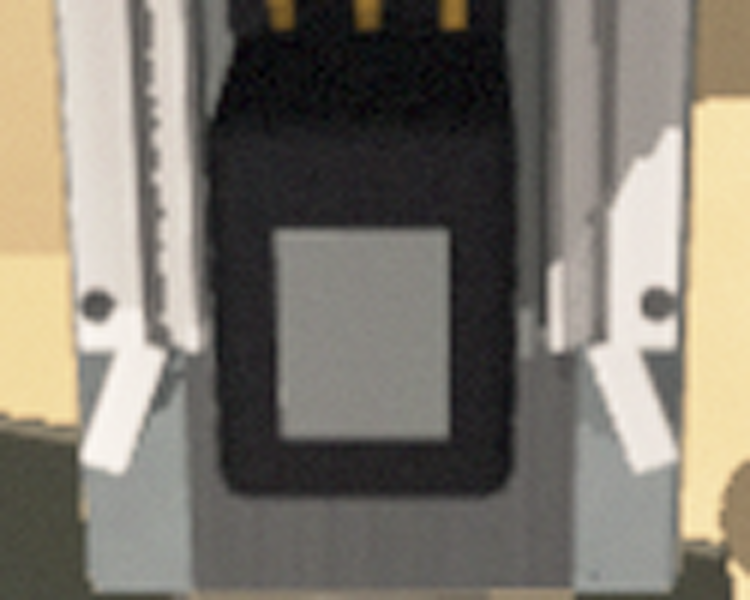

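```bash
python3 - <<'E'
from h import *
import pickle
C=pickle.load(open('w3.pkl','rb'))
D=deckR(DY)
def on(u,v,off,h):
    p=onpl(C,250+u/6,off+v/6,DO+D[:,2]*h,D[:,2]); return (D.T@(p-DO)).round(1)
for n,u,v,off,h in [('LL',32,128,145,0),('LR',703,128,145,0),('UL',90,590,245,0),('UR',678,590,245,0),('pad',365,317,145,18),('padL',228,310,145,18),('padR',507,310,145,18),
 ('padB',365,380,145,18),('lblmid',362,335,245,58),('topL',210,120,245,58),('topR',515,120,245,58),('topback',366,493,245,58),('s1',70,480,145,11),('s2',668,480,145,11),('s3',97,305,245,11),('s4',656,303,245,11),('wallfront',365,382,145,14),('mouthL',195,350,245,11),('mouthR',555,350,245,11),('brass',367,600,145,26)]:
    print(n,on(u,v,off,h))
print(onz(C,145,250,85)) 
E
```

```text
LL [-90.3 -46.6   0. ]
LR [-90.3  49.6  -0. ]
UL [ 83.6 -46.3   0. ]
UR [83.5 51.8  0. ]
pad [-65.9   1.5  18. ]
padL [-66.9 -17.4  18. ]
padR [-66.9  21.2  18. ]
padB [-57.1   1.5  18. ]
lblmid [ 7.9  1.8 58. ]
topL [-21.6 -17.   58. ]
topR [-21.7  21.2  58. ]
topback [30.9  2.1 58. ]
s1 [-41.1 -41.7  11. ]
s2 [-41.1  45.   11. ]
s3 [ 26.3 -40.8  11. ]
s4 [25.9 45.2 11. ]
wallfront [-56.1   1.3  14. ]
mouthL [ 33.9 -25.9  11. ]
mouthR [33.8 29.8 11. ]
brass [-27.5   1.7  26. ]
[ 620.96529065 -200.51889482   85.        ]
```

```bash
python3 - <<'E'
import re
s=open('h.py').read()
s=s.replace("DO=np.array([614.8,-60.0,68.]);DY=16.5","DY=16.9;DO=np.array([614.8,-60.0,68.])+1.9*deckR(16.9)[:,1]")
open('h.py','w').write(s)
E
python3 -c "
from h import *
print(ondeck(),ctrl.get_obs()['qvel'].round(3))
dgo(-70,0,28);dgo(-70,0,10)"
```

```text
(array([-35.3,   8.7, 100.8]), array([0.46, 0.37, 0.38])) [ 0.003 -0.007  0.001  0.002 -0.001 -0.002]
[-0.85  7.31  3.4 ] [-0.008 -0.006 -0.007]
[-0.83  9.11  3.39] [-0.008 -0.006 -0.007]
```

>>> carry_out(delta_pos=[[-0.8, 0, 3.4], [-0.8, 3.6, 3.4], [-0.8, 7.3, 3.4], [-0.8, 7.3, 3.4], [-0.8, 7.3, 3.4], [-0.8, 7.3, 3.4], [-0.8, 7.3, 3.4]], rotation=[[-0.008, -0.006, -0.007], [-0.008, -0.006, -0.007], [-0.008, -0.006, -0.007], [-0.008, -0.006, -0.007], [-0.008, -0.006, -0.007], [-0.008, -0.006, -0.007], [-0.008, -0.006, -0.007]], hand=255)

```text
t: 2.72
ee_pos: [550.9, -68.7, 81.4]
orientation: [-1.32, -1.708, 1.183]
ft_force: [-0.1, -0.9, -0.2]
width: 44.6
```

```bash
python3 -c "
from h import *
o=ctrl.get_obs();print(ondeck(),o['width'],o['ft_force'],o['qvel'].round(3))
dgo(-70,0,10)"
```

```text
(array([-52.7,   8.4,  38.2]), array([2.5 , 0.85, 1.7 ])) 44.60499974661045 [-0.05785038 -0.87147681 -0.151873  ] [-0.01  -0.007 -0.     0.001 -0.007 -0.   ]
[-0.78  2.91  1.6 ] [-0.044 -0.015 -0.03 ]
```

```bash
python3 -c "
from h import *
save('wrist','w4.png')
o=ctrl.get_obs();print(o['t'],ondeck(),o['width'],o['ft_force'],o['moment'],o['qvel'].round(3),o['qpos'].round(3),o['joint_torque'].round(1))
"
```

```text
2.7667 (array([-52.5,   8. ,  38.3]), array([2.48, 0.87, 1.72])) 40.55493760400849 [ 0.0351978  -0.41560769 -0.39556084] [-0.00324615  0.19361278 -0.0179629 ] [-0.01  -0.003 -0.001  0.001 -0.003 -0.002] [-0.248  0.376  2.118  0.502  0.348 -2.54 ] [  0.3 -40.9 -17.2   0.4  -0.8  -0. ]
```

View pics/w4.png

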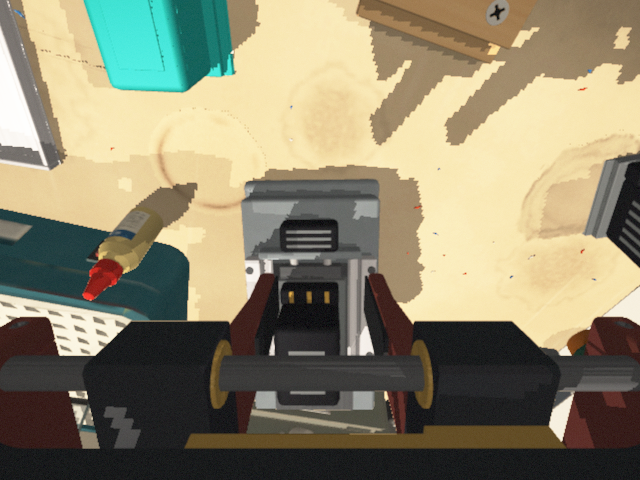

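>>> carry_out(delta_pos=[[0, -4, 0], [0, -8, 0], [0, -11, 0], [0, -11, 0], [0, -11, 0], [0, -11, 0]], rotation=[[0, 0, 0], [0.12, 0, 0], [0.24, 0, 0], [0.36, 0, 0], [0.419, 0, 0], [0.419, 0, 0]])

```text
t: 3.27
ee_pos: [515.8, -77.9, 185.8]
orientation: [-1.064, -1.36, 1.446]
ft_force: [-0.5, 0.3, -0.4]
width: 1.4
```

```bash
python3 -c "
from h import *
o=ctrl.get_obs();print(o['t'],o['ee_pos'],o['width'],o['qvel'].round(3),o['qpos'].round(3))
R=Ro.from_rotvec(o['orientation']).as_matrix();print(R.round(3),np.degrees(Ro.from_matrix(flat(106.9).T@R).as_rotvec()))
q=o['qpos'];P=q[1]+q[2];f=np.array([np.sin(P)*np.cos(q[0]),np.sin(P)*np.sin(q[0]),np.cos(P)]);print(np.arccos(f@R[:,1]),q[4])
for yaw in (106.9-180,):
  d,r=delta((555,-78,190),flat(yaw));print(d,r)
"
```

```text
3.2667 [515.81386609 -77.94121082 185.81990324] 1.4183831010450163 [-0.031 -0.025  0.143  0.093 -0.176 -0.12 ] [-0.146  0.288  1.837 -0.046  1.045 -1.962]
[[-0.266 -0.034 -0.963]
 [ 0.964 -0.035 -0.265]
 [-0.025 -0.999  0.042]] [2.42612234 1.49783551 1.39791216]
1.0446527966919266 1.044652796691927
[-1.05848082 -0.55003244 -3.75597926] [ 0.03800406  3.11452297 -0.06595729]
```

>>> carry_out(delta_pos=[[-1, -0.5, -3.7], [-1, -0.5, -3.7], [-1, -0.5, -3.7], [-1, -0.5, -3.7], [-1, -0.5, -3.7], [-1, -0.5, -3.7], [-1, -0.5, -3.7], [-1, -0.5, -3.7], [-1, -0.5, -3.7], [-1, -0.5, -3.7], [-1, -0.5, -3.7], [-1, -0.5, -3.7]], rotation=[[0, 1.5, 0], [0, 1.5, 0], [0, 1.5, 0], [0, 1.5, 0], [0, 1.5, 0], [0, 1.5, 0], [0, 1.5, 0], [0, 1.5, 0], [0, 1.5, 0], [0, 1.5, 0], [0, 1.5, 0], [0, 1.5, 0]])

```text
t: 4.27
ee_pos: [548.9, -77.6, 186.2]
orientation: [-1.579, -0.23, 0.294]
ft_force: [-0.6, -0.2, -0.4]
width: 0.2
```

```bash
cat >> h.py <<'E'
def toolOnDeck(yaw,tilt=24): # flipped: tool x=-dy, tool z=+dx
    D=deckR(yaw,tilt); return np.c_[-D[:,1],-D[:,2],D[:,0]]
def dgo(x,y,z,tilt=24):
    d,r=delta(dk(x,y,z),toolOnDeck(DY,tilt)); print(d.round(2),r.round(3))
def st():
    o=ctrl.get_obs();print(round(o['t'],2),np.round(o['ee_pos'],1),round(o['width'],1),'v',o['qvel'].round(2),'q',o['qpos'].round(3),'f',np.round(o['ft_force'],1),'deck',*ondeck())
E
python3 -c "
from h import *
st()
d,r=delta((555,-78,190),flat(106.9-180));print(d,r)
dgo(-75,0,100,12)
"
```

```text
4.27 [548.9 -77.6 186.2] 0.2 v [-0.    0.   -0.    0.   -0.    1.49] q [-0.14   0.337  1.765 -0.041  1.071 -0.452] f [-0.6 -0.2 -0.4] deck [-14.3   0.5 135.7] [-21.36 -90.59  20.43]
[ 0.54999055 -0.40403373 -0.24751122] [ 0.04905367  1.6082163  -0.01991741]
[-3.84  5.9   0.21] [ 0.211  1.601 -0.188]
```

>>> carry_out(delta_pos=[[-1, 1, 0], [-2, 2, 0], [-3.8, 3, 0], [-3.8, 3, 0], [-3.8, 3, 0], [-3.8, 3, 0], [-3.8, 3, 0], [-3.8, 3, 0], [-3.8, 3, 0], [-3.8, 3, 0], [-3.8, 3, 0], [-3.8, 3, 0]], rotation=[[0, 1.55, 0], [0, 1.55, 0], [0, 1.55, 0], [0, 1.55, 0], [0, 1.55, 0], [0, 1.55, 0], [0, 1.55, 0], [0, 1.55, 0], [0, 1.55, 0], [0, 1.55, 0], [0, 1.55, 0], [0, 1.55, 0]])

```text
t: 5.27
ee_pos: [511.9, -91.1, 158.0]
orientation: [-1.42, 0.923, -0.903]
ft_force: [-0.6, -0.4, -0.2]
width: 0.6
```

```bash
python3 -c "
from h import *
st()
dgo(-75,0,60,12)
dgo(-70,0,28,12)
"
```

```text
5.27 [511.9 -91.1 158. ] 0.6 v [ 0.    0.   -0.    0.   -0.    1.49] q [-0.174  0.324  1.863 -0.044  0.986  1.018] f [-0.6 -0.4 -0.2] deck [-61.6  -1.7 125.9] [-26.51  -6.34   0.34]
[-0.11  6.5   1.76] [0.253 0.11  0.006]
[0.04 9.14 3.63] [0.253 0.11  0.006]
```

>>> carry_out(delta_pos=[[0, 3, 0.9], [0, 6.4, 1.8], [0, 6.4, 1.8], [0, 6.4, 1.8]], rotation=[[0.12, 0, 0], [0.24, 0, 0], [0.24, 0, 0], [0.24, 0, 0]])

```text
t: 5.6
ee_pos: [523.1, -86.0, 91.8]
orientation: [-1.22, 0.791, -0.971]
ft_force: [-0.1, 0.4, 0.3]
width: 0.6
```

```bash
python3 -c "
from h import *
st()
dgo(-70,0,28,12)
dgo(-70,0,10,12)
"
```

```text
5.6 [523.1 -86.   91.8] 0.6 v [ 0.03 -0.02 -0.1  -0.05  0.07  0.06] q [-0.255  0.364  2.026  0.188  0.604  0.76 ] f [-0.1  0.4  0.3] deck [-77.4  -0.1  60.5] [-13.21  -6.37   1.35]
[0.18 2.99 1.46] [ 0.021  0.113 -0.012]
[0.25 4.74 1.87] [ 0.021  0.113 -0.012]
```

>>> carry_out(delta_pos=[[0.2, 1.5, 0.8], [0.2, 3, 1.5], [0.2, 3, 1.5], [0.2, 3, 1.5]], rotation=[[0.02, 0.11, -0.01], [0.02, 0.11, -0.01], [0.02, 0.11, -0.01], [0.02, 0.11, -0.01]])

```text
t: 5.93
ee_pos: [547.9, -79.7, 67.8]
orientation: [-1.161, 0.851, -1.059]
ft_force: [-0.2, -0.5, 0.2]
width: 0.4
```

```bash
python3 -c "
from h import *
st()
dgo(-70,0,17,12)
dgo(-70,0,10,12)
"
```

```text
5.93 [547.9 -79.7  67.8] 0.4 v [-0.01 -0.02  0.01  0.01 -0.01 -0.01] q [-0.232  0.427  2.01   0.211  0.529  0.863] f [-0.2 -0.5  0.2] deck [-63.7  -1.3  28.2] [-1.177e+01 -4.400e-01 -1.000e-02]
[-0.14  1.23 -0.38] [-0.004  0.008  0.001]
[-0.14  1.91 -0.24] [-0.004  0.008  0.001]
```

>>> carry_out(delta_pos=[[-0.1, 0.3, -0.4], [-0.1, 0.7, -0.4], [-0.1, 1.2, -0.4], [-0.1, 1.5, -0.35], [-0.1, 1.7, -0.3], [-0.1, 1.7, -0.3]], rotation=[[0, 0, 0], [0, 0, 0], [0, 0, 0], [0, 0, 0], [0, 0, 0], [0, 0, 0]])

```text
t: 6.43
ee_pos: [547.3, -78.7, 49.0]
orientation: [-1.16, 0.853, -1.06]
ft_force: [-0.2, 0.2, 1.3]
width: 0.4
```

```bash
python3 -c "
from h import *
st()
im=save('wrist','w5.png'); save('side','s5.png')
dgo(-70,0,10,12)
"
```

```text
6.43 [547.3 -78.7  49. ] 0.4 v [-0.   -0.01  0.   -0.    0.01  0.  ] q [-0.23   0.461  2.019  0.227  0.487  0.848] f [-0.2  0.2  1.3] deck [-71.7  -0.2  11.1] [-11.78  -0.34  -0.  ]
[-0.02  0.11  0.18] [-0.004  0.006  0.001]
```

View pics/w5.png

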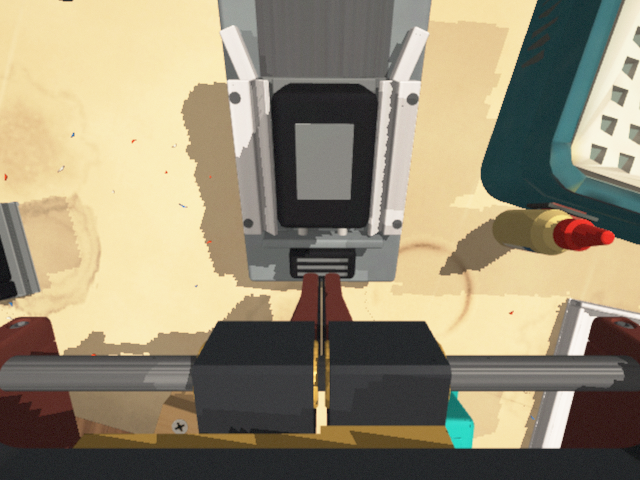

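View pics/s5.png

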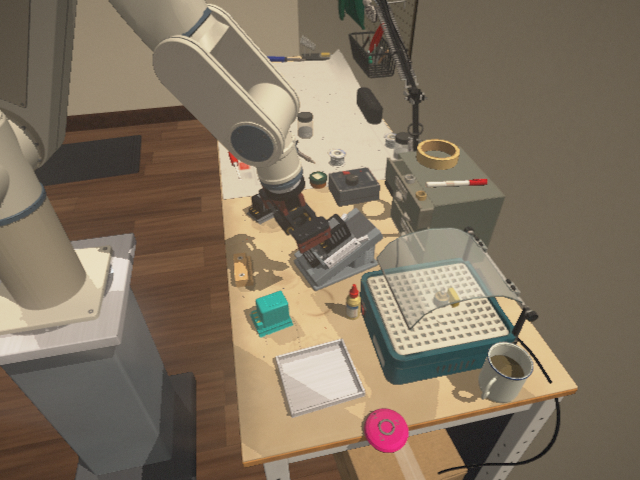

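```bash
python3 -c "
from h import *
C=cam('wrist')
for p in [(-67,0,18),(-57,20,18),(-77,20,18),(-67,0,10),(-77,20,10),(-57,20,10),(-54,47,14),(34,29,11),(0,0,58),(-92,50,0),(-41.1,43.4,11),(26,43.2,11)]: print(p,proj(C,dk(*p)).round(1))
o=ctrl.get_obs()
R=Ro.from_rotvec(o['orientation']).as_matrix()
for q in [(0,0,0),(0,0,10),(13,0,10),(0,0,-10)]: print('tool',q,proj(C,R@np.array(q)+o['ee_pos']).round(1))
"
python3 -c "
import cv2
im=cv2.imread('pics/w5.png');cv2.imwrite('pics/w5c.png',cv2.resize(im[190:310,230:410],None,fx=4,fy=4,interpolation=cv2.INTER_CUBIC))"
```

```text
(-67, 0, 18) [321.4 269.2]
(-57, 20, 18) [287.2 254.7]
(-77, 20, 18) [288.6 282.8]
(-67, 0, 10) [321.4 262.1]
(-77, 20, 10) [289.7 275.3]
(-57, 20, 10) [288.4 247.9]
(-54, 47, 14) [241.8 246.6]
(34, 29, 11) [261.6  82.3]
(0, 0, 58) [322.5 184.2]
(-92, 50, 0) [247.5 285.1]
(-41.1, 43.4, 11) [246.7 224.7]
(26, 43.2, 11) [233.6 100.3]
tool (0, 0, 0) [321.8 269.5]
tool (0, 0, 10) [321.8 254.3]
tool (13, 0, 10) [343.  254.3]
tool (0, 0, -10) [321.8 284.4]
```

View pics/w5c.png

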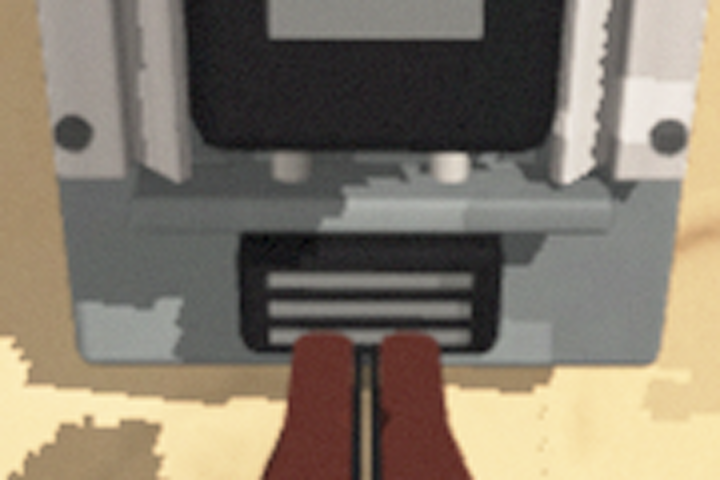

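>>> carry_out(delta_pos=[[0, -0.3, 0.5], [0, 0, 0.5], [0, 0.3, 0.55], [0, 0.5, 0.6], [0, 0.5, 0.6]], rotation=[[0, 0, 0], [0, 0, 0], [0, 0, 0], [0, 0, 0], [0, 0, 0]])

```text
t: 6.95
ee_pos: [553.8, -76.6, 45.3]
orientation: [-1.16, 0.853, -1.06]
ft_force: [0.4, 0.1, -0.4]
width: 0.5
```

```bash
python3 -c "
from h import *
st()
im=save('wrist','w6.png');cv2.imwrite('pics/w6c.png',cv2.resize(im[60:310,210:430,::-1],None,fx=2.4,fy=2.4,interpolation=cv2.INTER_CUBIC))
"
```

```text
6.95 [553.8 -76.6  45.3] 0.5 v [-0.   -0.01  0.   -0.    0.01  0.  ] q [-0.223  0.474  2.007  0.226  0.485  0.856] f [ 0.4  0.1 -0.4] deck [-66.9  -0.    4.9] [-11.78  -0.35  -0.  ]
```

View pics/w6c.png

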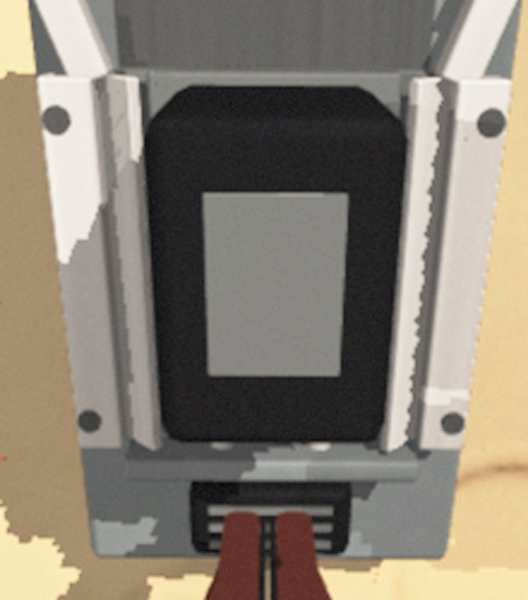

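```bash
python3 -c "
from h import *
for n in ['top','wrist','side']:
  ci=ctrl.camera_info(n); print(n,list(ci.keys()),{k:v for k,v in ci.items() if k not in('R','t','T_tool_cam')})
o=ctrl.get_obs();print(o['ft_force'],o['joint_torque'].round(2))
"
```

```text
top ['fov_y', 'cx', 'cy', 'R', 't'] {'fov_y': 57.876982095376995, 'cx': 313.3183222068436, 'cy': 234.1775827425878}
wrist ['fov_y', 'cx', 'cy', 'T_tool_cam'] {'fov_y': 70.5250665664699, 'cx': 321.08779386795266, 'cy': 238.04587364871395}
side ['fov_y', 'cx', 'cy', 'R', 't'] {'fov_y': 57.769746424147904, 'cx': 318.9744881588138, 'cy': 237.3317187958488}
[ 0.36621004 -0.63594043  0.17363443] [ 3.000e-02 -4.721e+01 -1.732e+01  2.900e-01 -7.100e-01  0.000e+00]
```

```bash
python3 -c "
from h import *
C=cam('wrist')
for p in [(33,0,58),(-23,0,58),(6,0,58),(53,0,58),(26,0,58),(-67,20,18),(-67,-20,18),(-67,20,9),(-67,-20,9),(-57,0,18),(-57,0,9),(34,47,11),(-51,0,14),(-57,0,14),(-92,50,0),(-92,-50,0)]: print(p,((proj(C,dk(*p))-[210,60])*2.4).round(1))
"
```

```text
(33, 0, 58) [273.  123.5]
(-23, 0, 58) [270.  460.3]
(6, 0, 58) [271.4 303.1]
(53, 0, 58) [274.4 -37.1]
(26, 0, 58) [272.5 173.7]
(-67, 20, 18) [186.3 531.9]
(-67, -20, 18) [349.8 532.7]
(-67, 20, 9) [189.4 511.1]
(-67, -20, 9) [346.7 511.9]
(-57, 0, 18) [268.4 497.9]
(-57, 0, 9) [268.3 478. ]
(34, 47, 11) [28.5 81.5]
(-51, 0, 14) [268.5 467.7]
(-57, 0, 14) [268.3 488.9]
(-92, 50, 0) [ 87.9 567.1]
(-92, -50, 0) [446.8 568.9]
```

```bash
python3 -c "
from h import *
im=save('side','s6.png');S=cam('side')
for p in [(-67,0,18),(-77,20,18),(-77,-20,18)]: print(proj(S,dk(*p)))
print('tcp',proj(S,ctrl.get_obs()['ee_pos']))
cv2.imwrite('pics/s6c.png',cv2.resize(im[190:300,260:390,::-1],None,fx=6,fy=5.4,interpolation=cv2.INTER_CUBIC))
"
```

```text
[308.86368635 255.67801699]
[300.842897   252.91684492]
[309.54694436 264.23785664]
tcp [311.14459522 258.78511085]
```

View pics/s6c.png

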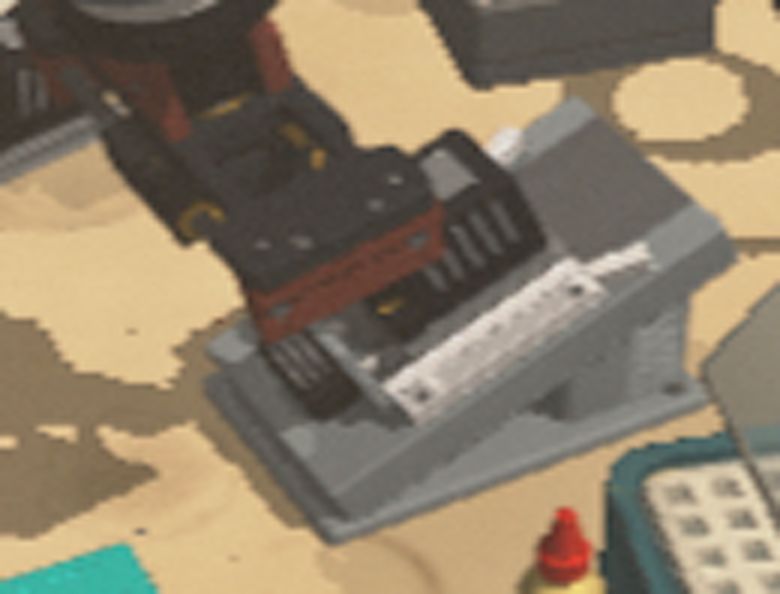

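>>> carry_out(delta_pos=[[0, 0.1, 0.02], [0, 0.2, 0.04], [0, 0.3, 0.06], [0, 0.3, 0.06]], rotation=[[0, 0, 0], [0, 0, 0], [0, 0, 0], [0, 0, 0]])

```text
t: 7.38
ee_pos: [555.1, -76.3, 42.9]
orientation: [-1.16, 0.853, -1.061]
ft_force: [-0.2, 0.3, -0.3]
width: 0.5
```

```bash
python3 -c "
from h import *
st();print(ctrl.get_obs()['joint_torque'].round(2))
im=save('wrist','w7.png');cv2.imwrite('pics/w7c.png',cv2.resize(im[60:310,210:430,::-1],None,fx=2.4,fy=2.4,interpolation=cv2.INTER_CUBIC))
"
```

```text
7.38 [555.1 -76.3  42.9] 0.5 v [ 0. -0.  0. -0.  0. -0.] q [-0.222  0.48   2.005  0.227  0.48   0.855] f [-0.2  0.3 -0.3] deck [-66.7  -0.2   2.2] [-11.75  -0.34  -0.02]
[ 1.000e-02 -4.752e+01 -1.713e+01  2.900e-01 -7.000e-01 -0.000e+00]
```

View pics/w7c.png

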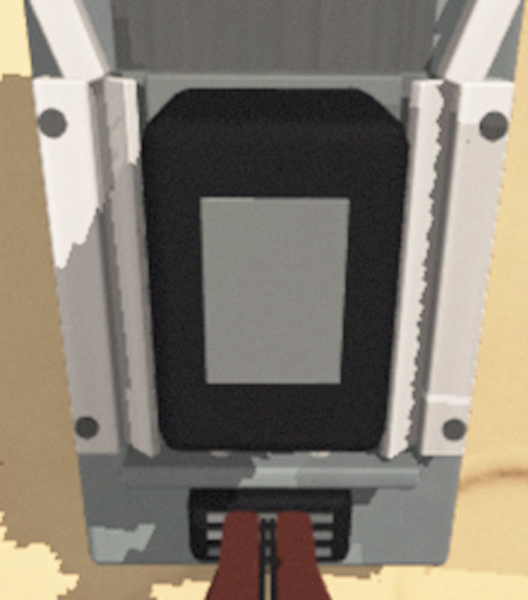

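```bash
python3 -c "
from h import *
import pickle
A=pickle.load(open('w3.pkl','rb'));B=cam('wrist')
d=lambda u,v:(250+u/6,145+v/6)
e=lambda u,v:(250+u/6,245+v/6)
w=lambda u,v:(210+u/2.4,60+v/2.4)
def tri(a,b):
    o1,d1=ray(A,*a);o2,d2=ray(B,*b);d1/=np.linalg.norm(d1);d2/=np.linalg.norm(d2)
    M=np.c_[d1,-d2];s=np.linalg.lstsq(M,o2-o1,rcond=None)[0];p=o1+s[0]*d1;q=o2+s[1]*d2
    return p,q
for n,a,b in [('s1',d(70,480),w(454,429)),('s2',d(668,480),w(87,427)),('s3',e(97,305),w(493,125)),('s4',e(656,303),w(52,123)),('LL',d(32,128),w(450,565)),('LR',d(703,128),w(90,565)),('padL top-uphill',d(232,375),w(350,490)),('padR up',d(505,375),w(190,490)),('label ',e(362,335),w(277,290))]:
    p,q=tri(a,b); m=(p+q)/2; print(n,m.round(1),(deckR(DY).T@(m-DO)).round(1),np.linalg.norm(p-q).round(1))
"
```

```text
s1 [ 587.6 -112.    59.9] [-40.9 -43.7   9.4] 0.3
s2 [562.4 -28.9  60.4] [-40.6  43.    9.8] 0.9
s3 [646.8 -93.7  87.5] [ 27.  -43.5   9.3] 0.6
s4 [621.6 -10.8  87.3] [26.9 43.2  9.2] 0.5
LL [ 550.9 -129.4   28.7] [-90.3 -49.7  -2.8] 2.3
LR [522.1 -35.4  30.2] [-89.8  48.6  -1.4] 0.3
padL top-uphill [565.9 -93.3  55.5] [-56.7 -19.6  11.5] 0.8
padR up [554.5 -56.2  55.9] [-56.6  19.2  12. ] 0.9
label  [600.2 -63.  123. ] [ 8.8 -0.5 56.2] 0.9
```

```bash
python3 -c "
import cv2
im=cv2.imread('pics/w7.png');cv2.imwrite('pics/w7d.png',cv2.resize(im[245:345,260:390],None,fx=6,fy=6,interpolation=cv2.INTER_CUBIC))"
```

```text
(no output)
```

View pics/w7d.png

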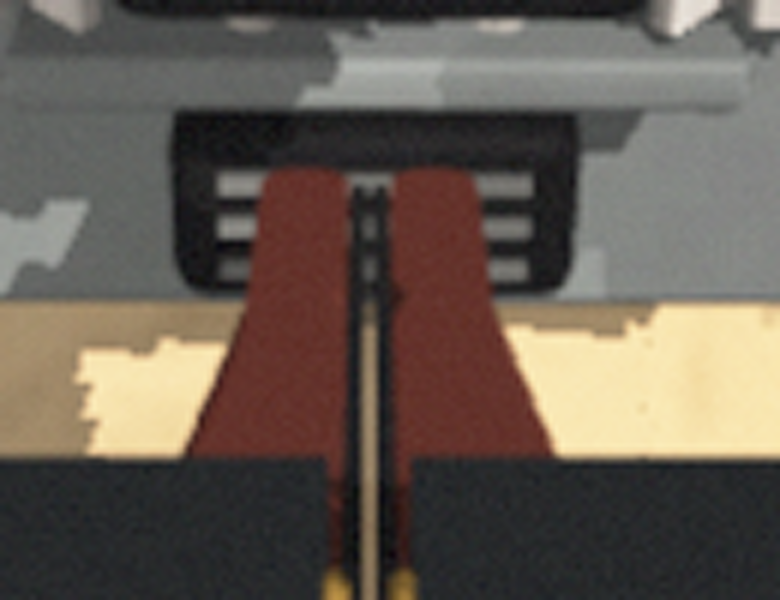

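```bash
python3 -c "
from h import *
S=cam('side')
# pose at s6: 
import numpy as np
o=ctrl.get_obs();R=Ro.from_rotvec(o['orientation']).as_matrix();p=np.array([553.8,-76.6,45.3])
for sh in (0,34):
  for q in [(89,-80-sh,-37.5),(89,-80-sh,37.5),(-89,-80-sh,-37.5),(0,-sh,0)]:
    uv=proj(S,R@np.array(q)+p); print(sh,q,uv.round(1),((uv-[260,190])*[6,5.4]).round())
"
```

```text
0 (89, -80, -37.5) [308.2 270.2] [289. 433.]
0 (89, -80, 37.5) [341.7 250.9] [490. 329.]
0 (-89, -80, -37.5) [268.8 218.8] [ 53. 156.]
0 (0, 0, 0) [311.2 258.8] [307. 372.]
34 (89, -114, -37.5) [304.4 258.8] [266. 371.]
34 (89, -114, 37.5) [339. 239.] [474. 265.]
34 (-89, -114, -37.5) [264.4 207.5] [27. 94.]
34 (0, -34, 0) [307.9 248.6] [287. 317.]
```

```bash
python3 -c "
from h import *
st();dgo(-77,0,-4,12);dgo(-77,0,-20,12)"
```

```text
7.43 [555.2 -76.4  42.9] 0.6 v [ 0. -0.  0.  0.  0.  0.] q [-0.222  0.48   2.005  0.227  0.48   0.855] f [ 0.2 -0.5  0.5] deck [-66.7  -0.2   2.2] [-11.75  -0.34  -0.02]
[-0.03  0.82 -0.88] [-0.004  0.006  0.001]
[-0.03  2.39 -0.56] [-0.004  0.006  0.001]
```

>>> carry_out(delta_pos=[[0, 0, -0.8], [0, 0.5, -0.8], [0, 1.0, -0.8], [0, 1.4, -0.75], [0, 1.4, -0.75]], rotation=[[0, 0, 0], [0, 0, 0], [0, 0, 0], [0, 0, 0], [0, 0, 0]])

```text
t: 7.85
ee_pos: [550.7, -77.6, 26.7]
orientation: [-1.16, 0.853, -1.06]
ft_force: [-0.5, -1.3, -1.0]
width: 0.5
```

>>> carry_out(delta_pos=[[0, 0.2, 0.05], [0, 0.4, 0.1], [0, 0.4, 0.1]], rotation=[[0, 0, 0], [0, 0, 0], [0, 0, 0]])

```text
t: 8.1
ee_pos: [552.9, -77.1, 23.7]
orientation: [-1.16, 0.852, -1.06]
ft_force: [-1.3, 0.2, -0.6]
width: 0.4
```

>>> carry_out(delta_pos=[[0, 0.2, 0.05], [0, 0.4, 0.1], [0, 0.4, 0.1]], rotation=[[0, 0, 0], [0, 0, 0], [0, 0, 0]])

```text
t: 8.35
ee_pos: [554.5, -76.6, 20.2]
orientation: [-1.16, 0.852, -1.061]
ft_force: [-1.6, -0.7, 2.2]
width: 0.3
```

```bash
python3 -c "
from h import *
st()
im=save('wrist','w8.png');cv2.imwrite('pics/w8c.png',cv2.resize(im[60:310,210:430,::-1],None,fx=2.4,fy=2.4,interpolation=cv2.INTER_CUBIC))
im=save('side','s8.png')
cv2.imwrite('pics/s8c.png',cv2.resize(im[190:300,260:390,::-1],None,fx=6,fy=5.4,interpolation=cv2.INTER_CUBIC))
"
```

```text
8.35 [554.5 -76.6  20.2] 0.3 v [ 0.   -0.01  0.   -0.    0.01  0.  ] q [-0.223  0.523  2.012  0.252  0.432  0.827] f [-1.6 -0.7  2.2] deck [-76.5  -0.3 -18.3] [-11.75  -0.35  -0.02]
```

View pics/w8c.png

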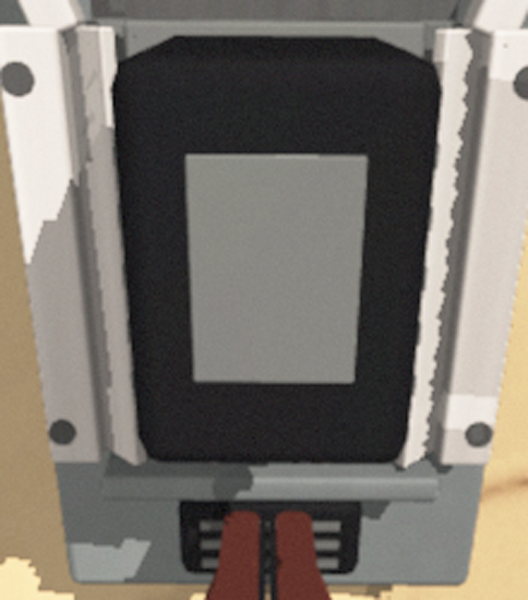

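View pics/s8c.png

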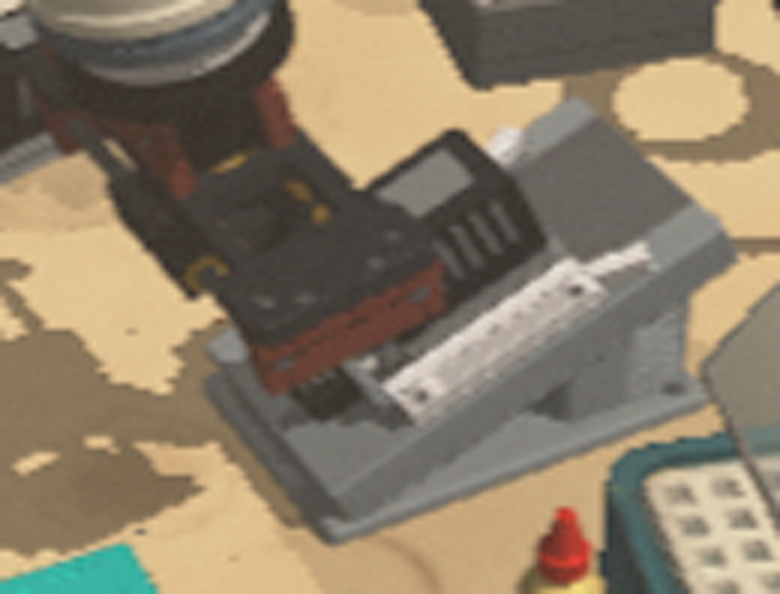

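>>> carry_out(delta_pos=[[0, 0.15, 0.03], [0, 0.3, 0.06], [0, 0.3, 0.06]], rotation=[[0, 0, 0], [0, 0, 0], [0, 0, 0]])

```text
t: 8.7
ee_pos: [555.7, -76.2, 17.4]
orientation: [-1.16, 0.852, -1.061]
ft_force: [-0.8, -0.9, 2.6]
width: 0.6
```

>>> carry_out(delta_pos=[[0, 0.15, 0.03], [0, 0.3, 0.06], [0, 0.3, 0.06]], rotation=[[0, 0, 0], [0, 0, 0], [0, 0, 0]])

```text
t: 8.95
ee_pos: [556.9, -75.9, 14.6]
orientation: [-1.16, 0.852, -1.061]
ft_force: [-2.8, -1.1, 4.0]
width: 0.7
```

```bash
python3 -c "
from h import *
st()
im=save('wrist','w9.png');cv2.imwrite('pics/w9c.png',cv2.resize(im[0:310,210:430,::-1],None,fx=1.9,fy=1.9,interpolation=cv2.INTER_CUBIC))
"
```

```text
8.95 [556.9 -75.9  14.6] 0.7 v [-0.   -0.    0.    0.    0.01  0.  ] q [-0.221  0.536  2.009  0.256  0.422  0.825] f [-2.8 -1.1  4. ] deck [-76.6  -0.3 -24.4] [-11.75  -0.34  -0.02]
```

View pics/w9c.png

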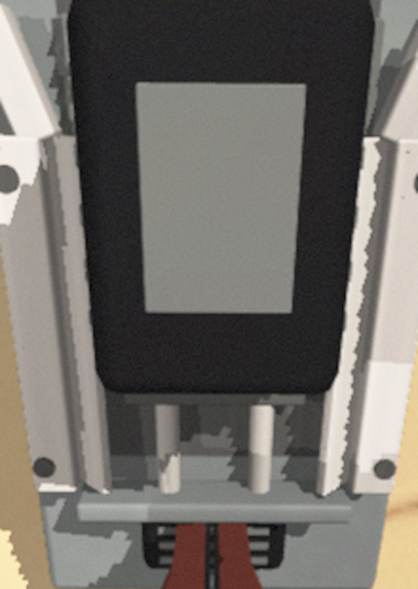

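>>> carry_out(delta_pos=[[0, -4, 0], [0, -8, 0], [0, -9, 0]], rotation=[[0, 0, 0], [0, 0, 0], [0, 0, 0]], hand=0)

```text
t: 9.25
ee_pos: [540.2, -82.1, 106.4]
orientation: [-1.158, 0.848, -1.064]
ft_force: [1.4, -0.5, 1.6]
width: 16.9
```

```bash
cat >> h.py <<'E'
L=36.5
DO=DO-1.7*deckR(DY)[:,2]+0.5*deckR(DY)[:,0]
def tgo(x,y,z,tilt=24):  # real tip to deck xyz
    R=toolOnDeck(DY,tilt); d,r=delta(dk(x,y,z)+L*R[:,1],R); print(d.round(2),r.round(3))
def tipdeck():
    o=ctrl.get_obs();R=Ro.from_rotvec(o['orientation']).as_matrix();print('tip',(deckR(DY).T@(o['ee_pos']-L*R[:,1]-DO)).round(1))
E
python3 -c "
from h import *
st();tipdeck();tgo(25,0,85)"
```

```text
9.25 [540.2 -82.1 106.4] 16.9 v [-0.02 -0.19 -0.01 -0.04  0.17  0.03] q [-0.241  0.348  2.01   0.19   0.602  0.882] f [ 1.4 -0.5  1.6] deck [-56.   -1.4  68.4] [-11.52  -0.37  -0.17]
tip [-48.7  -1.2 104.2]
[-0.09  0.34  8.33] [0.201 0.006 0.003]
```

>>> carry_out(delta_pos=[[-0.1, 0, 4], [-0.1, 0.3, 8.3], [-0.1, 0.3, 8.3], [-0.1, 0.3, 8.3], [-0.1, 0.3, 8.3]], rotation=[[0.1, 0, 0], [0.2, 0.006, 0], [0.2, 0.006, 0], [0.2, 0.006, 0], [0.2, 0.006, 0]])

```text
t: 9.67
ee_pos: [615.2, -56.2, 116.6]
orientation: [-0.991, 0.734, -1.121]
ft_force: [-0.2, 0.1, -0.6]
width: 50.5
```

```bash
python3 -c "
from h import *
st();tipdeck();tgo(25,0,85);tgo(25,0,22)
im=save('wrist','w10.png')"
```

```text
9.67 [615.2 -56.2 116.6] 50.5 v [-0.   -0.    0.01  0.   -0.   -0.01] q [-0.221  0.382  1.988  0.468  0.452  0.664] f [-0.2  0.1 -0.6] deck [20.6  1.6 45.4] [-0.45 -0.04  0.01]
tip [20.9  1.6 81.9]
[ 0.16 -0.31  0.43] [ 0.008  0.001 -0.   ]
[0.17 5.99 0.48] [ 0.008  0.001 -0.   ]
```

View pics/w10.png

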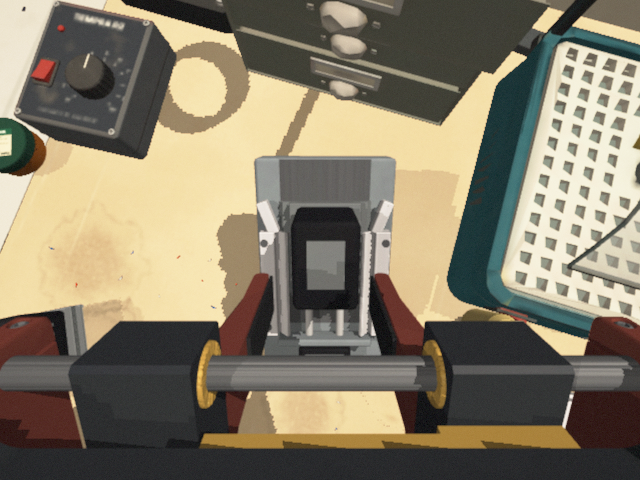

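```bash
python3 -c "
from h import *
C=cam('wrist');D=deckR(DY)
for n,u,v,h in [('label c',325.5,265,58),('back',326,208,58),('left',291,270,58),('right',359,270,58),('screwL',264,243,11),('screwR',386,243,11),('deck far L',257,158,0),('deck far R',395,158,0)]:
  p=onpl(C,u,v,DO+D[:,2]*h,D[:,2]);print(n,(D.T@(p-DO)).round(1))
"
```

```text
label c [28.3 -0.5 58. ]
back [61.8 -0.6 58. ]
left [25.1 19.5 58. ]
right [ 25.2 -20.   58. ]
screwL [26.6 42.7 11. ]
screwR [ 26.6 -44.1  11. ]
deck far L [84.9 46.5 -0. ]
deck far R [ 85.  -49.1  -0. ]
```

>>> carry_out(delta_pos=[[0.2, 0, 0.4], [0.2, 0, 0.4], [0.2, 0, 0.4], [0.2, 2, 0.45], [0.2, 4, 0.45], [0.2, 6, 0.45], [0.2, 6, 0.45], [0.2, 6, 0.45]], rotation=[[0.008, 0, 0], [0.008, 0, 0], [0.008, 0, 0], [0.008, 0, 0], [0.008, 0, 0], [0.008, 0, 0], [0.008, 0, 0], [0.008, 0, 0]])

```text
t: 10.38
ee_pos: [643.1, -49.7, 63.3]
orientation: [-0.984, 0.73, -1.124]
ft_force: [0.6, -0.6, 0.1]
width: 88.2
```

```bash
python3 -c "
from h import *
st();tipdeck();tgo(25,-0.5,22)
im=save('wrist','w11.png')"
```

```text
10.38 [643.1 -49.7  63.3] 88.2 v [-0.   -0.03 -0.   -0.01  0.    0.  ] q [-0.2    0.506  1.958  0.584  0.36   0.559] f [ 0.6 -0.6  0.1] deck [ 25.   -0.2 -14.9] [0.05 0.01 0.05]
tip [25.  -0.3 21.6]
[ 0.03 -0.04 -0.  ] [-0.001 -0.    -0.001]
```

View pics/w11.png

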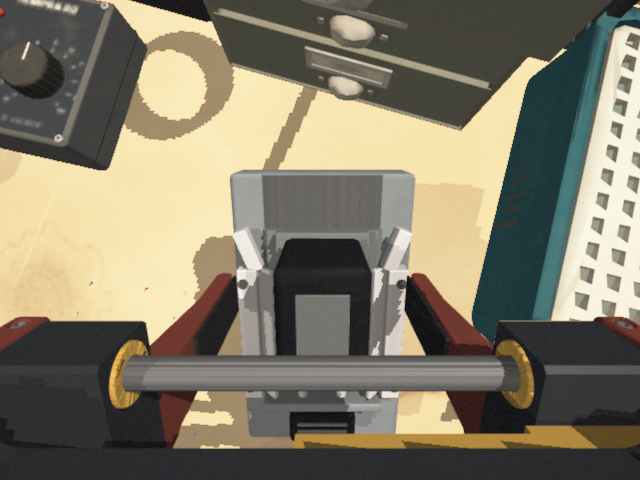

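>>> carry_out(delta_pos=[[0, 0, 0], [0, 0, 0], [0, 0, 0], [0, 0, 0], [0, 0, 0], [0, 0, 0], [0, 0, 0], [0, 0, 0], [0, 0, 0]], rotation=[[0, 0, 0], [0, 0, 0], [0, 0, 0], [0, 0, 0], [0, 0, 0], [0, 0, 0], [0, 0, 0], [0, 0, 0], [0, 0, 0]], hand=255)

```text
t: 11.18
ee_pos: [643.9, -49.9, 64.3]
orientation: [-0.982, 0.728, -1.125]
ft_force: [-0.6, 0.1, 1.8]
width: 39.9
```

```bash
python3 -c "
from h import *
st();tipdeck();tgo(81,-0.5,23)"
```

```text
11.18 [643.9 -49.9  64.3] 39.9 v [ 0. -0.  0. -0. -0. -0.] q [-0.2    0.504  1.958  0.586  0.359  0.557] f [-0.6  0.1  1.8] deck [ 26.1  -0.7 -14.2] [ 0.17 -0.   -0.02]
tip [26.  -0.7 22.3]
[-0.02 -0.06  5.49] [-0.003  0.     0.   ]
```

>>> carry_out(delta_pos=[[0, 0, 0.8], [0, 0, 1.8], [0, 0, 2.8], [0, 0, 3.8], [0, 0, 4.8], [0, 0, 5.7], [0, 0, 5.7], [0, 0, 5.7]], rotation=[[0, 0, 0], [0, 0, 0], [0, 0, 0], [0, 0, 0], [0, 0, 0], [0, 0, 0], [0, 0, 0], [0, 0, 0]])

```text
t: 11.85
ee_pos: [693.4, -34.6, 87.2]
orientation: [-0.983, 0.728, -1.124]
ft_force: [-1.1, 1.1, -1.7]
width: 39.8
```

```bash
python3 -c "
from h import *
st();tipdeck()
im=save('wrist','w12.png')"
```

```text
11.85 [693.4 -34.6  87.2] 39.8 v [-0.01 -0.    0.02  0.    0.   -0.  ] q [-0.156  0.516  1.847  0.44   0.432  0.75 ] f [-1.1  1.1 -1.7] deck [ 82.8  -0.4 -14.3] [ 0.15 -0.03  0.  ]
tip [82.7 -0.4 22.2]
```

View pics/w12.png

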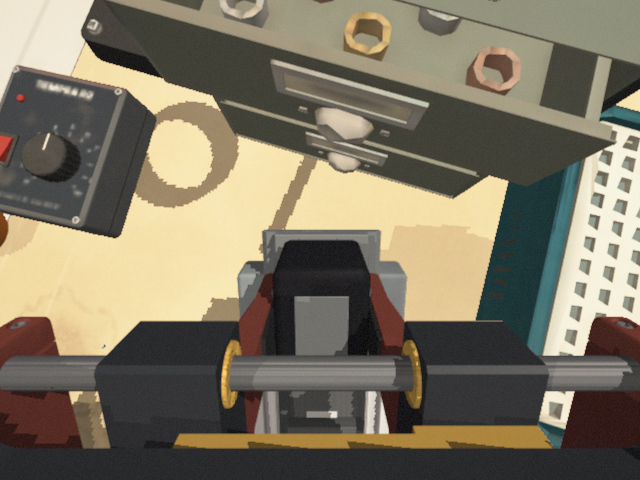

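```bash
cat >> h.py <<'E'
def fgo(x,y,z,yaw):
    d,r=delta((x,y,z),flat(yaw)); print(d.round(2),r.round(3))
E
python3 -c "
from h import *
fgo(560,-90,150,-78);fgo(490,-200,150,-83);fgo(503,-332,120,-85)
C=cam('top')
print(onz(C,376,192,60),onz(C,479,192,60))"
```

```text
[  1.43 -11.61 -10.49] [-0.42   0.084 -0.018]
[  9.92 -15.65 -19.53] [-0.42   0.17  -0.037]
[ 22.93 -13.98 -23.12] [-0.419  0.205 -0.044]
[ 626.48645763 -164.27621439   60.        ] [ 621.4259881  -382.43039382   60.        ]
```

>>> carry_out(delta_pos=[[0, -1.5, 0], [0, -3.5, 0], [0, -6, 0], [0.3, -9, -3], [0.7, -11.6, -6], [1.4, -11.6, -10], [4, -13, -13], [7, -14.5, -16], [10, -15.6, -19.5], [10, -15.6, -19.5], [10, -15.6, -19.5]], rotation=[[0, 0, 0], [0, 0, 0], [0, 0, 0], [-0.1, 0.02, 0], [-0.2, 0.04, -0.01], [-0.3, 0.06, -0.015], [-0.42, 0.084, -0.018], [-0.42, 0.12, -0.03], [-0.42, 0.17, -0.037], [-0.42, 0.17, -0.037], [-0.42, 0.17, -0.037]])

```text
t: 12.82
ee_pos: [488.8, -202.3, 149.3]
orientation: [-1.263, 1.122, -1.121]
ft_force: [0.1, 0.2, -1.9]
width: 40.2
```

```bash
python3 -c "
from h import *
st();fgo(503,-332,100,-85)
save('wrist','w13.png');save('side','s13.png')"
```

```text
12.82 [ 488.8 -202.3  149.3] 40.2 v [ 0.06  0.   -0.02  0.02  0.    0.04] q [-0.415  0.334  1.871 -0.     0.938  1.038] f [ 0.1  0.2 -1.9] deck [-115.3 -101.4  141.8] [-23.98   9.96  -2.09]
[13.05  4.92 -0.12] [ 0.001  0.031 -0.   ]
```

View pics/w13.png

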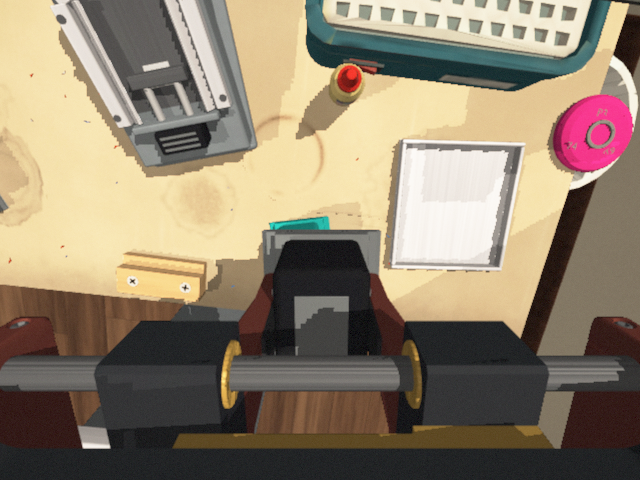

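View pics/s13.png

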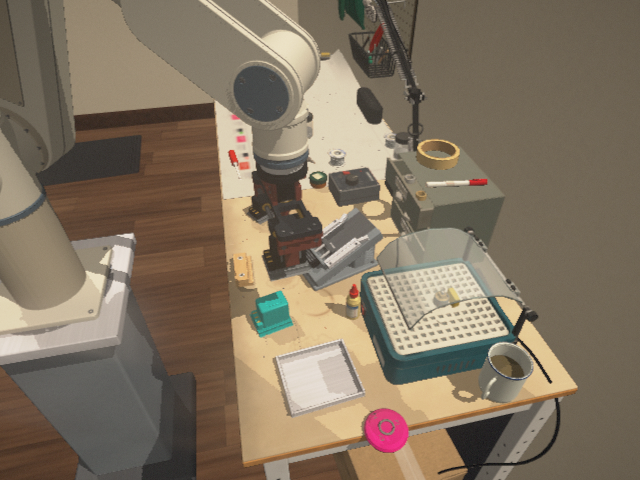

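```bash
python3 -c "
from h import *
C=cam('wrist')
P=[onz(C,*p,16) for p in [(402,142),(523,145),(499,269),(391,267)]]
print(np.round(P,1),np.mean(P,0))
fgo(512,-331,90,-86)"
```

```text
[[ 574.4 -266.2   16. ]
 [ 585.5 -379.5   16. ]
 [ 461.1 -390.5   16. ]
 [ 449.8 -278.3   16. ]] [ 517.69715669 -328.63643378   16.        ]
[13.2   5.98  0.51] [-0.001  0.051  0.   ]
```

>>> carry_out(delta_pos=[[4, 1, 0.5], [8, 3, 0.9], [12, 5, 1.1], [13.1, 8, 1.1], [13.1, 9, 1.1], [13.1, 9, 1.1], [13.1, 9, 1.1]], rotation=[[0, 0.05, 0], [0, 0.05, 0], [0, 0.05, 0], [0, 0.05, 0], [0, 0.05, 0], [0, 0.05, 0], [0, 0.05, 0]])

```text
t: 13.5
ee_pos: [518.3, -327.6, 59.7]
orientation: [-1.243, 1.156, -1.154]
ft_force: [1.0, -0.1, 0.1]
width: 39.9
```

```bash
python3 -c "
from h import *
st();fgo(518,-330,-5,-86)
save('wrist','w14.png')"
```

```text
13.5 [ 518.3 -327.6   59.7] 39.9 v [ 0.01 -0.04 -0.01 -0.   -0.   -0.  ] q [-0.583  0.57   1.731  0.     0.841  0.914] f [ 1.  -0.1  0.1] deck [-159.3 -229.9   63.3] [-23.93  12.51  -2.6 ]
[ 0.25  6.47 -0.04] [ 0.001  0.004 -0.001]
```

View pics/w14.png

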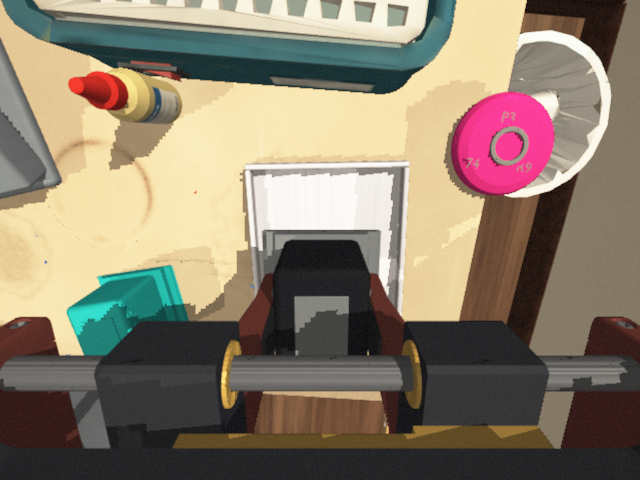

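>>> carry_out(delta_pos=[[0.2, 2, 0], [0.2, 4, 0], [0.2, 5.5, 0], [0.2, 6.2, 0], [0.2, 6.5, 0], [0.2, 6.7, 0], [0.2, 6.7, 0]], rotation=[[0, 0, 0], [0, 0, 0], [0, 0, 0], [0, 0, 0], [0, 0, 0], [0, 0, 0], [0, 0, 0]])

```text
t: 14.13
ee_pos: [519.4, -331.5, -5.7]
orientation: [-1.242, 1.153, -1.158]
ft_force: [-1.3, -0.3, -1.5]
width: 40.3
```

>>> carry_out(delta_pos=[[0, 0.15, 0], [0, 0.3, 0], [0, 0.3, 0]], rotation=[[0, 0, 0], [0, 0, 0], [0, 0, 0]])

```text
t: 14.38
ee_pos: [518.8, -331.7, -9.4]
orientation: [-1.242, 1.154, -1.158]
ft_force: [0.1, -0.6, -1.4]
width: 39.9
```

```bash
python3 -c "
from h import *
st()"
```

```text
14.38 [ 518.8 -331.7   -9.4] 39.9 v [-0.  0.  0.  0.  0. -0.] q [-0.588  0.677  1.743 -0.     0.72   0.911] f [ 0.1 -0.6 -1.4] deck [-188.1 -233.9    0.5] [-23.82  12.57  -2.75]
```

>>> carry_out(delta_pos=[[0, 0.1, 0], [0, 0.2, 0], [0, 0.2, 0]], rotation=[[0, 0, 0], [0, 0, 0], [0, 0, 0]])

```text
t: 14.63
ee_pos: [518.7, -331.7, -11.6]
orientation: [-1.242, 1.155, -1.157]
ft_force: [0.5, 0.1, 0.4]
width: 40.1
```

>>> carry_out(delta_pos=[[0, 0.1, 0], [0, 0.2, 0], [0, 0.2, 0]], rotation=[[0, 0, 0], [0, 0, 0], [0, 0, 0]])

```text
t: 14.88
ee_pos: [518.6, -331.7, -11.8]
orientation: [-1.242, 1.155, -1.157]
ft_force: [-5.7, 3.1, 19.2]
width: 39.4
```

>>> carry_out(delta_pos=[[0, -0.15, 0], [0, -0.15, 0], [0, -0.15, 0], [0, -0.15, 0], [0, -0.15, 0], [0, -0.15, 0], [0, -0.15, 0]], rotation=[[0, 0, 0], [0, 0, 0], [0, 0, 0], [0, 0, 0], [0, 0, 0], [0, 0, 0], [0, 0, 0]], hand=0)

```text
t: 15.47
ee_pos: [518.5, -331.4, -12.5]
orientation: [-1.242, 1.155, -1.157]
ft_force: [-0.7, 0.3, -0.3]
width: 83.2
```

>>> carry_out(delta_pos=[[0, -2, 0], [0, -5, 0], [0, -9, 0], [0, -13, 0], [0, -15, 0]], rotation=[[0, 0, 0], [0, 0, 0], [0, 0, 0], [0, 0, 0], [0, 0, 0]])

```text
t: 15.88
ee_pos: [520.2, -332.6, 142.3]
orientation: [-1.241, 1.15, -1.161]
ft_force: [0.1, -0.2, -0.2]
width: 87.7
```

```bash
python3 -c "
from h import *
st()
save('wrist','w15.png');save('side','s15.png')
o=ctrl.get_obs();d,r=delta((420,-60,200),flat(-60));print(d,r)"
```

```text
15.88 [ 520.2 -332.6  142.3] 87.7 v [-0.   -0.28 -0.13  0.    0.4  -0.  ] q [-0.588  0.461  1.686 -0.     0.988  0.911] f [ 0.1 -0.2 -0.2] deck [-125.4 -235.2  138.7] [-23.63  12.52  -2.94]
[-27.9326008   -5.98908583  -8.06161815] [-0.0060041  -0.45144097  0.00743189]
```

View pics/w15.png

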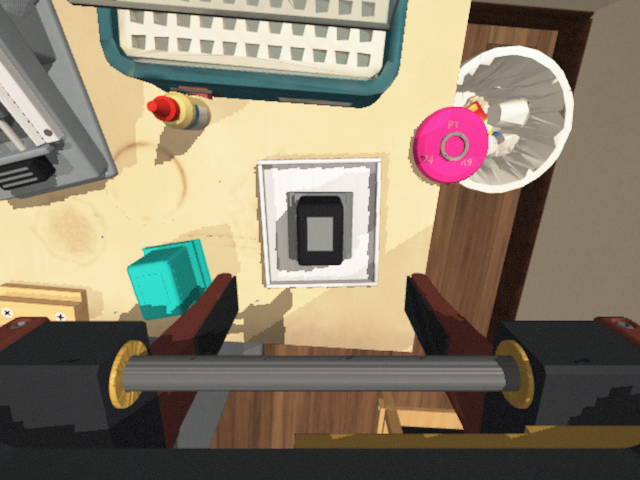

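View pics/s15.png

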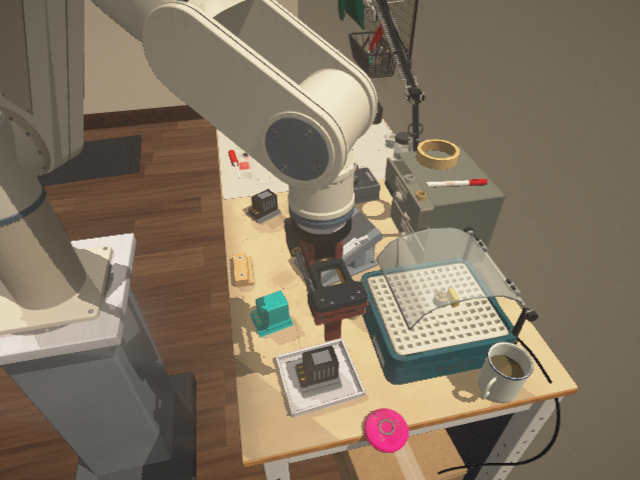

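```bash
python3 -c "
from h import *
st();fgo(470,-80,160,-74);fgo(480,165,110,-61.6)"
```

```text
15.98 [ 521.  -333.1  142.3] 87.6 v [ 0.    0.06  0.06  0.   -0.04 -0.  ] q [-0.588  0.461  1.686 -0.     0.986  0.911] f [-0.  -0.3 -0. ] deck [-124.8 -235.9  138.4] [-23.51  12.5   -3.05]
[-25.6   -1.94  -3.25] [-0.007 -0.207  0.007]
[-49.99   2.94  -0.52] [-0.006 -0.424  0.007]
```

>>> carry_out(delta_pos=[[-4, -1, -1], [-8, -2, -2], [-12, -2, -3], [-16, -2, -3.2], [-20, -2, -3.2], [-24, -2, -3.2], [-28, -2, -3], [-32, -2, -2.5], [-36, -2, -2], [-40, -1, -1.5], [-44, 0, -1], [-48, 1.5, -0.5]], rotation=[[0, -0.03, 0], [0, -0.07, 0], [0, -0.1, 0], [0, -0.14, 0], [0, -0.18, 0], [0, -0.21, 0], [0, -0.25, 0], [0, -0.29, 0], [0, -0.32, 0], [0, -0.36, 0], [0, -0.39, 0], [0, -0.424, 0]])

```text
t: 16.98
ee_pos: [478.4, 147.8, 122.0]
orientation: [-1.404, 0.834, -0.836]
ft_force: [0.7, -0.0, 0.2]
width: 87.5
```

```bash
python3 -c "
from h import *
st();fgo(482,165.7,110,-61.6)"
```

```text
16.98 [478.4 147.8 122. ] 87.5 v [ 0.9   0.49 -0.19 -0.01 -0.31  0.49] q [ 2.770e-01  3.350e-01  1.952e+00 -1.000e-03  8.540e-01  1.350e+00] f [ 0.7 -0.   0.2] deck [-42.6 236.6  79.6] [-23.86 -11.47   2.37]
[-1.4   1.2   1.17] [-0.001  0.002  0.001]
```

>>> carry_out(delta_pos=[[-0.5, 0.5, 0], [-0.5, 1, 0], [-0.5, 1, 0]], rotation=[[0, 0, 0], [0, 0, 0], [0, 0, 0]])

```text
t: 17.23
ee_pos: [474.7, 149.6, 110.9]
orientation: [-1.407, 0.837, -0.835]
ft_force: [-1.0, -0.5, 0.6]
width: 87.8
```

```bash
python3 -c "
from h import *
st();fgo(482,165.7,100,-61.6)
im=save('wrist','w16.png')
cv2.imwrite('pics/w16c.png',cv2.resize(im[190:360,230:410,::-1],None,fx=3.5,fy=3.5,interpolation=cv2.INTER_CUBIC))"
```

```text
17.23 [474.7 149.6 110.9] 87.8 v [-0.03 -0.03 -0.01  0.    0.02 -0.  ] q [ 0.282  0.351  1.962 -0.002  0.832  1.357] f [-1.  -0.5  0.6] deck [-49.8 239.4  70.6] [-24.1  -11.43   2.37]
[-1.06  1.08  1.41] [0.003 0.002 0.001]
```

View pics/w16c.png

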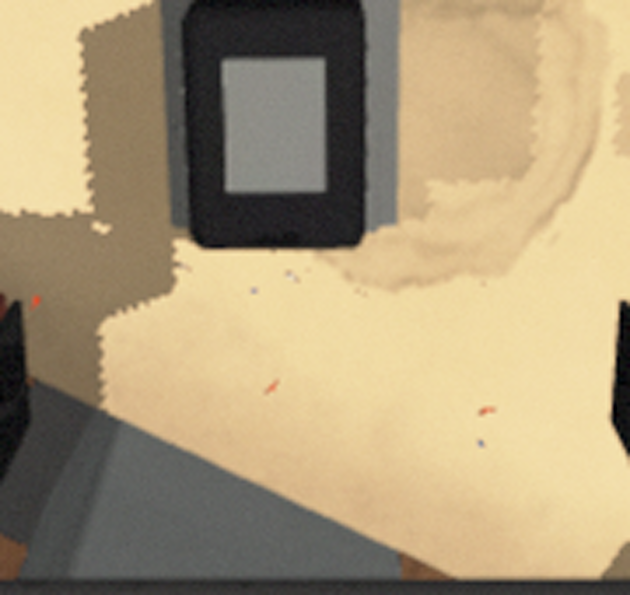

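```bash
python3 -c "
from h import *
C=cam('wrist')
f=lambda u,v,z:onz(C,230+u/3.5,190+v/3.5,z)
a=np.radians(28.4);px=np.array([np.cos(a),np.sin(a)]);py=np.array([-px[1],px[0]])
for n,u,v,z in [('label',274.5,125,58),('l',184,130,58),('r',367,130,58),('front',277,247,58),('footL',165,150,2),('footR',398,150,2),('lab tl',222,58,58),('lab bl',225,193,58),('lab tr',326,57,58),('lab br',328,191,58)]:
  p=f(u,v,z)[:2];d=p-[477,163];print(n,p.round(1),(d@px).round(1),(d@py).round(1))
"
```

```text
label [483.4 164.7] 6.5 -1.6
l [473.1 181.5] 5.3 18.1
r [492.  146.4] 5.3 -21.7
front [458.7 151. ] -21.8 -1.9
footL [449.7 182.2] -14.9 29.9
footR [479.3 127.3] -14.9 -32.5
lab tl [491.2 181.4] 21.2 9.5
lab bl [464.5 167.1] -9.1 9.5
lab tr [501.9 162. ] 21.4 -12.8
lab br [475.7 147.2] -8.6 -13.3
```

```bash
python3 -c "
from h import *
fgo(482.3,164.2,60,-61.4);fgo(482.3,164.2,-15,-61.4)"
```

```text
[-1.    5.16  1.34] [ 0.002 -0.003  0.001]
[-1.01 12.66  1.36] [ 0.002 -0.003  0.001]
```

>>> carry_out(delta_pos=[[-1, 2, 1.35], [-1, 4, 1.35], [-1, 5.2, 1.35], [-1, 5.2, 1.35], [-1, 5.2, 1.35]], rotation=[[0.002, -0.003, 0], [0.002, -0.003, 0], [0.002, -0.003, 0], [0.002, -0.003, 0], [0.002, -0.003, 0]])

```text
t: 17.7
ee_pos: [483.5, 163.8, 60.7]
orientation: [-1.403, 0.835, -0.837]
ft_force: [0.0, 0.7, 0.6]
width: 88.2
```

```bash
python3 -c "
from h import *
st();fgo(482.3,164.2,-15,-61.4)"
```

```text
17.7 [483.5 163.8  60.7] 88.2 v [ 0.01 -0.02 -0.02  0.    0.    0.  ] q [ 3.040e-01  4.500e-01  1.963e+00 -1.000e-03  7.270e-01  1.379e+00] f [0.  0.7 0.6] deck [-58.8 250.4  19.7] [-23.83 -11.41   2.37]
[-0.1   7.57 -0.1 ] [-0.001 -0.002  0.001]
```

>>> carry_out(delta_pos=[[-0.1, 2, -0.1], [-0.1, 4, -0.1], [-0.1, 6, -0.1], [-0.1, 7.2, -0.1], [-0.1, 7.5, -0.1], [-0.1, 7.5, -0.1]], rotation=[[0, 0, 0], [0, 0, 0], [0, 0, 0], [0, 0, 0], [0, 0, 0], [0, 0, 0]])

```text
t: 18.2
ee_pos: [482.5, 165.2, -14.2]
orientation: [-1.403, 0.833, -0.836]
ft_force: [0.3, -0.2, 0.5]
width: 88.0
```

```bash
python3 -c "
from h import *
st();fgo(482.3,164.2,-15,-61.4);save('wrist','w17.png')"
```

```text
18.2 [482.5 165.2 -14.2] 88.0 v [ 0.   -0.02 -0.01  0.    0.01  0.  ] q [ 3.070e-01  5.880e-01  1.983e+00 -1.000e-03  5.690e-01  1.381e+00] f [ 0.3 -0.2  0.5] deck [-89.7 252.1 -48.5] [-23.8  -11.49   2.39]
[ 0.08  0.08 -0.07] [-0.002 -0.001  0.001]
```

View pics/w17.png

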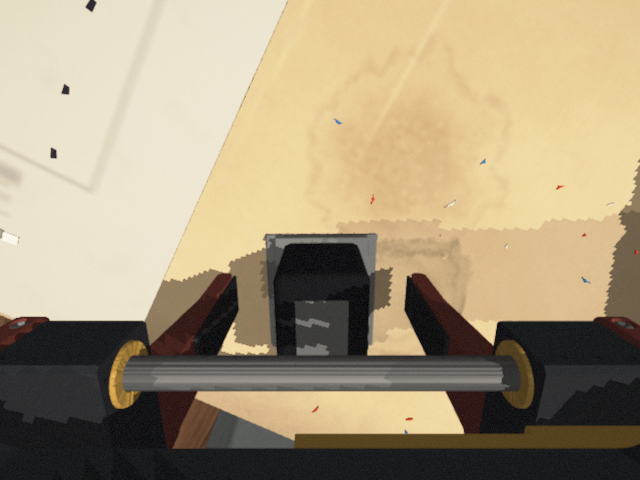

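>>> carry_out(delta_pos=[[0, 0, 0], [0, 0, 0], [0, 0, 0], [0, 0, 0], [0, 0, 0], [0, 0, 0], [0, 0, 0], [0, 0, 0], [0, 0, 0]], rotation=[[0, 0, 0], [0, 0, 0], [0, 0, 0], [0, 0, 0], [0, 0, 0], [0, 0, 0], [0, 0, 0], [0, 0, 0], [0, 0, 0]], hand=255)

```text
t: 19.0
ee_pos: [482.5, 165.7, -14.2]
orientation: [-1.403, 0.832, -0.836]
ft_force: [0.1, 0.4, 2.2]
width: 40.0
```

>>> carry_out(delta_pos=[[0, -2, 0], [0, -6, 0], [0, -10, 0], [0, -14, 0], [0, -15, 0], [0, -15, 0]], rotation=[[0, 0, 0], [0, 0, 0], [0, 0, 0], [0, 0, 0], [0, 0, 0], [0, 0, 0]])

```text
t: 19.5
ee_pos: [484.2, 166.4, 138.8]
orientation: [-1.398, 0.828, -0.839]
ft_force: [0.4, 1.1, -2.2]
width: 39.6
```

```bash
python3 -c "
from h import *
st()
im=save('wrist','w18.png')
cv2.imwrite('pics/w18c.png',cv2.resize(np.vstack([cv2.imread('pics/w12.png')[220:370,230:420],im[220:370,230:420,::-1]]),None,fx=2,fy=2))"
```

```text
19.5 [484.2 166.4 138.8] 39.6 v [ 0.    0.07  0.05  0.   -0.05  0.  ] q [ 3.080e-01  3.210e-01  1.922e+00 -1.000e-03  8.890e-01  1.380e+00] f [ 0.4  1.1 -2.2] deck [-25.7 252.7  90.4] [-23.39 -11.54   2.37]
```

View pics/w18c.png

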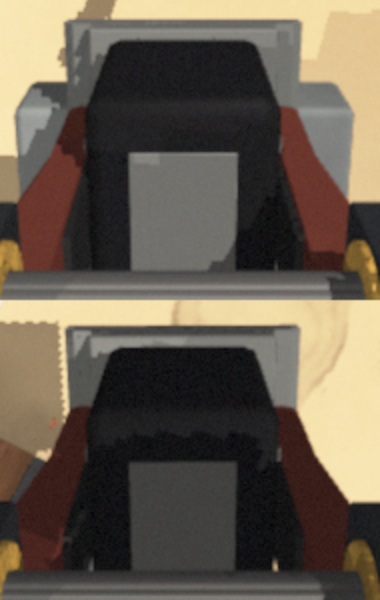

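```bash
python3 -c "
from h import *
print(dk(86,-.4,60),dk(86,-.4,20))
dgo(86,-0.4,60);dgo(86,-.4,20)"
```

```text
[667.2842878  -42.48635066 156.44241981] [682.85113361 -37.75678129 119.9006015 ]
[27.14 -1.92  6.26] [ 0.412  0.201 -0.042]
[27.46  1.74  7.83] [ 0.412  0.201 -0.042]
```

>>> carry_out(delta_pos=[[3, -2, 0.7], [6.5, -3, 1.4], [10, -4, 2.3], [13.5, -4, 3.1], [17, -4, 3.9], [20.5, -3.5, 4.7], [24, -3, 5.5], [27, -2, 6.3], [27.1, -1.9, 6.3], [27.1, -1.9, 6.3], [27.1, -1.9, 6.3]], rotation=[[0.05, 0.025, 0], [0.1, 0.05, -0.01], [0.15, 0.075, -0.015], [0.21, 0.1, -0.02], [0.27, 0.13, -0.03], [0.33, 0.16, -0.033], [0.39, 0.19, -0.04], [0.412, 0.2, -0.042], [0.412, 0.2, -0.042], [0.412, 0.2, -0.042], [0.412, 0.2, -0.042]])

```text
t: 20.47
ee_pos: [665.0, -41.8, 152.3]
orientation: [-0.99, 0.735, -1.12]
ft_force: [-0.3, -0.2, -1.5]
width: 40.0
```

```bash
python3 -c "
from h import *
st();dgo(86,-0.4,20);dgo(86,-.4,-5)
save('side','s19.png');save('wrist','w19.png')"
```

```text
20.47 [665.  -41.8 152.3] 40.0 v [ 0.02 -0.03 -0.    0.    0.   -0.  ] q [-0.176  0.385  1.867  0.358  0.549  0.825] f [-0.3 -0.2 -1.5] deck [82.5  1.  57. ] [-0.44 -0.02  0.11]
[0.14 3.7  0.38] [ 0.008  0.    -0.002]
[0.15 6.2  0.4 ] [ 0.008  0.    -0.002]
```

View pics/s19.png

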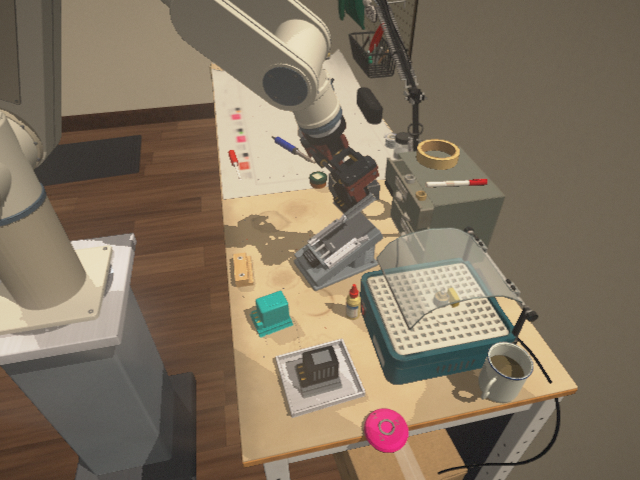

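View pics/w19.png

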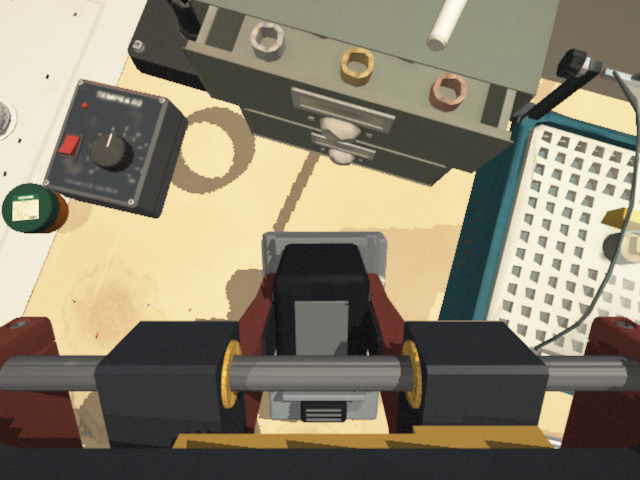

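>>> carry_out(delta_pos=[[0.15, 1.5, 0.4], [0.15, 3, 0.4], [0.15, 4.5, 0.4], [0.15, 5.7, 0.4], [0.15, 6.2, 0.4], [0.15, 6.2, 0.4], [0.15, 6.2, 0.4]], rotation=[[0.008, 0, -0.002], [0.008, 0, -0.002], [0.008, 0, -0.002], [0.008, 0, -0.002], [0.008, 0, -0.002], [0.008, 0, -0.002], [0.008, 0, -0.002]])

```text
t: 21.15
ee_pos: [694.8, -34.7, 100.2]
orientation: [-0.982, 0.724, -1.126]
ft_force: [0.5, 0.1, -1.2]
width: 39.8
```

```bash
python3 -c "
from h import *
st();dgo(86,-0.4,-12.5);dgo(86,-.4,-5)
save('wrist','w20.png')"
```

```text
21.15 [694.8 -34.7 100.2] 39.8 v [-0.01 -0.01 -0.01 -0.   -0.   -0.  ] q [-0.155  0.497  1.841  0.419  0.451  0.773] f [ 0.5  0.1 -1.2] deck [89.2 -0.9 -3. ] [ 0.29 -0.12 -0.1 ]
[-0.05  0.95 -0.33] [-0.005  0.002  0.002]
[-0.05  0.2  -0.32] [-0.005  0.002  0.002]
```

View pics/w20.png

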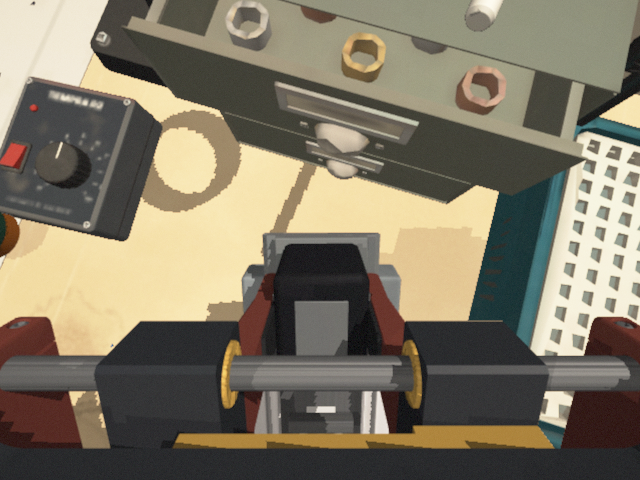

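>>> carry_out(delta_pos=[[-0.05, 0.3, -0.3], [-0.05, 0.6, -0.3], [-0.05, 0.8, -0.3], [-0.05, 0.8, -0.3]], rotation=[[-0.005, 0.002, 0.002], [-0.005, 0.002, 0.002], [-0.005, 0.002, 0.002], [-0.005, 0.002, 0.002]])

```text
t: 21.53
ee_pos: [695.2, -34.6, 91.4]
orientation: [-0.984, 0.731, -1.124]
ft_force: [-0.2, 0.6, -2.2]
width: 40.3
```

```bash
python3 -c "
from h import *
st();dgo(86,-0.4,-12.9)
D=deckR(DY);print(D.T@ctrl.get_obs()['ft_force'])"
```

```text
21.53 [695.2 -34.6  91.4] 40.3 v [ 0.   -0.   -0.   -0.    0.01  0.  ] q [-0.155  0.512  1.84   0.425  0.444  0.768] f [-0.2  0.6 -2.2] deck [ 86.   -1.  -11.2] [ 0.    0.04 -0.  ]
[-0.06  0.17 -0.  ] [-0.    -0.001  0.   ]
[-0.92649799  0.58935962 -2.02576049]
```

>>> carry_out(delta_pos=[[-0.05, 0.1, 0], [-0.05, 0.15, 0], [-0.05, 0.15, 0]], rotation=[[0, 0, 0], [0, 0, 0], [0, 0, 0]])

```text
t: 21.78
ee_pos: [695.7, -33.9, 90.2]
orientation: [-0.984, 0.73, -1.124]
ft_force: [0.5, -0.1, -2.1]
width: 39.8
```

>>> carry_out(delta_pos=[[0, 0.1, 0], [0, 0.15, 0], [0, 0.15, 0]], rotation=[[0, 0, 0], [0, 0, 0], [0, 0, 0]])

```text
t: 22.03
ee_pos: [696.0, -33.9, 90.1]
orientation: [-0.984, 0.73, -1.124]
ft_force: [-9.6, -0.7, 11.8]
width: 39.9
```

```bash
python3 -c "
from h import *
st()
D=deckR(DY);print(D.T@ctrl.get_obs()['ft_force'])"
```

```text
22.03 [696.  -33.9  90.1] 39.9 v [ 0. -0.  0.  0. -0.  0.] q [-0.153  0.515  1.839  0.427  0.441  0.767] f [-9.6 -0.7 11.8] deck [ 86.4  -0.5 -12.8] [0.04 0.02 0.  ]
[-3.78328629  2.10042855 14.65234309]
```

>>> carry_out(delta_pos=[[0, -0.18, 0], [0, -0.18, -0.6], [0, -0.18, -1.2], [0, -0.18, -1.8], [0, -0.18, -2.4], [0, -0.18, -3], [0, -0.18, -3]], rotation=[[0, 0, 0], [0, 0, 0], [0, 0, 0], [0, 0, 0], [0, 0, 0], [0, 0, 0], [0, 0, 0]])

```text
t: 22.62
ee_pos: [667.7, -42.2, 77.2]
orientation: [-0.985, 0.732, -1.124]
ft_force: [0.5, -0.1, -2.8]
width: 40.1
```

```bash
python3 -c "
from h import *
st()
D=deckR(DY);print(D.T@ctrl.get_obs()['ft_force']);save('wrist','w21.png')"
```

```text
22.62 [667.7 -42.2  77.2] 40.1 v [ 0.01 -0.   -0.03 -0.02  0.01  0.04] q [-0.176  0.506  1.902  0.492  0.401  0.678] f [ 0.5 -0.1 -2.8] deck [ 54.2  -0.2 -12.6] [-0.09  0.07  0.03]
[-0.74206821 -0.27536546 -2.70826361]
```

View pics/w21.png

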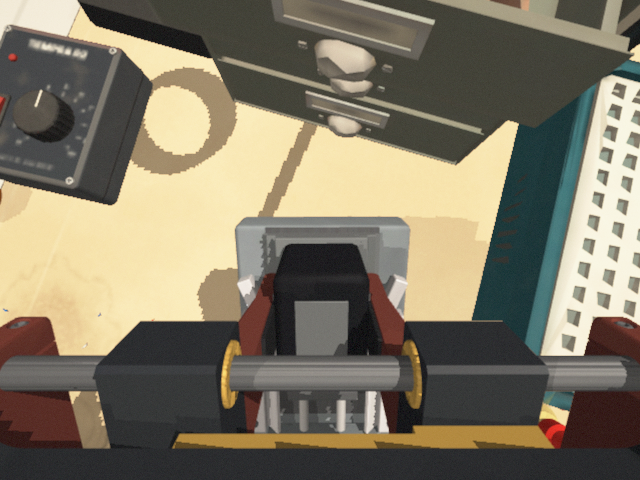

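>>> carry_out(delta_pos=[[0, 0, -0.6], [0, 0, -1.2], [0, 0, -1.8], [0, 0, -2.4], [0, 0, -2.4]], rotation=[[0, 0, 0], [0, 0, 0], [0, 0, 0], [0, 0, 0], [0, 0, 0]])

```text
t: 23.08
ee_pos: [647.1, -48.7, 67.8]
orientation: [-0.985, 0.731, -1.125]
ft_force: [0.8, -1.9, -2.6]
width: 39.8
```

```bash
python3 -c "
from h import *
st()
D=deckR(DY);print(D.T@ctrl.get_obs()['ft_force'])"
```

```text
23.08 [647.1 -48.7  67.8] 39.8 v [ 0.01 -0.   -0.02 -0.03  0.01  0.04] q [-0.195  0.501  1.948  0.556  0.371  0.593] f [ 0.8 -1.9 -2.6] deck [ 30.6  -0.4 -12.4] [-0.05  0.06 -0.  ]
[-0.80944219 -2.06045239 -2.44906704]
```

>>> carry_out(delta_pos=[[0, 0, -0.5], [0, 0, -1], [0, 0, -1.5], [0, 0, -1.9], [0, 0, -2.2], [0, 0, -2.2]], rotation=[[0, 0, 0], [0, 0, 0], [0, 0, 0], [0, 0, 0], [0, 0, 0], [0, 0, 0]])

```text
t: 23.58
ee_pos: [630.2, -54.2, 60.3]
orientation: [-0.983, 0.729, -1.126]
ft_force: [4.7, 2.4, -2.0]
width: 40.2
```

```bash
python3 -c "
from h import *
st()
D=deckR(DY);print(D.T@ctrl.get_obs()['ft_force'])
im=save('wrist','w22.png')"
```

```text
23.58 [630.2 -54.2  60.3] 40.2 v [ 0.    0.   -0.01 -0.02  0.01  0.02] q [-0.213  0.499  1.987  0.627  0.344  0.503] f [ 4.7  2.4 -2. ] deck [ 11.4  -0.8 -12. ] [ 0.14  0.04 -0.06]
[ 3.90316954  0.91511703 -3.93223798]
```

View pics/w22.png

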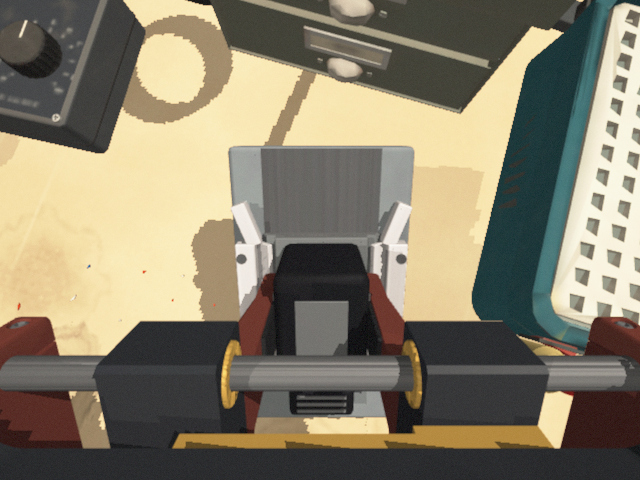

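>>> carry_out(delta_pos=[[0, 0, -0.2], [0, 0, -0.4], [0, 0, -0.6], [0, 0, -0.6]], rotation=[[0, 0, 0], [0, 0, 0], [0, 0, 0], [0, 0, 0]])

```text
t: 23.97
ee_pos: [625.1, -55.8, 57.9]
orientation: [-0.983, 0.729, -1.126]
ft_force: [6.3, 2.9, -1.9]
width: 39.9
```

```bash
python3 -c "
from h import *
st()
D=deckR(DY);print(D.T@ctrl.get_obs()['ft_force'])"
```

```text
23.97 [625.1 -55.8  57.9] 39.9 v [ 0.    0.   -0.   -0.01  0.    0.01] q [-0.218  0.498  1.997  0.647  0.338  0.477] f [ 6.3  2.9 -1.9] deck [  5.5  -0.8 -12.1] [ 0.14  0.04 -0.06]
[ 5.48605348  0.91946943 -4.53500198]
```

>>> carry_out(delta_pos=[[0, 0, -0.15], [0, 0, -0.3], [0, 0, -0.3]], rotation=[[0, 0, 0], [0, 0, 0], [0, 0, 0]])

```text
t: 24.22
ee_pos: [624.9, -55.9, 57.9]
orientation: [-0.98, 0.726, -1.127]
ft_force: [13.0, 9.5, -2.3]
width: 39.5
```

```bash
python3 -c "
from h import *
st()
D=deckR(DY);print(D.T@ctrl.get_obs()['ft_force']);im=save('wrist','w23.png');im=save('side','s23.png')"
```

```text
24.22 [624.9 -55.9  57.9] 39.5 v [ 0.    0.   -0.   -0.01 -0.    0.01] q [-0.22   0.498  2.     0.66   0.335  0.463] f [13.   9.5 -2.3] deck [  5.4  -0.9 -11.9] [ 0.32  0.04 -0.08]
[12.99773429  5.34333752 -8.30596045]
```

>>> carry_out(delta_pos=[[0, 0, 0.2], [0, 0, 0.4], [0, 0, 0.5], [0, 0, 0.5], [0, 0, 0.5]], rotation=[[0, 0, 0], [0, 0, 0], [0, 0, 0], [0, 0, 0], [0, 0, 0]])

```text
t: 24.73
ee_pos: [626.1, -55.4, 58.2]
orientation: [-0.984, 0.729, -1.125]
ft_force: [4.1, 0.4, -1.3]
width: 39.7
```

```bash
python3 -c "
from h import *
st()
D=deckR(DY);print(D.T@ctrl.get_obs()['ft_force']);im=save('wrist','w24.png')"
```

```text
24.73 [626.1 -55.4  58.2] 39.7 v [-0.  0.  0. -0.  0. -0.] q [-0.217  0.499  1.994  0.639  0.34   0.487] f [ 4.1  0.4 -1.3] deck [  6.6  -0.8 -12.2] [ 0.06  0.03 -0.04]
[ 3.1292926  -0.84718978 -2.83748308]
```

View pics/w24.png

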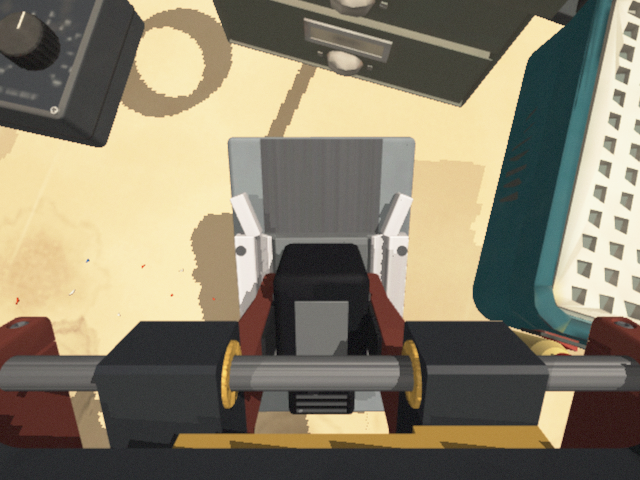

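>>> carry_out(delta_pos=[[0, 0, 0.1], [0, 0, 0.2], [0, 0, 0.3], [0, 0, 0.3]], rotation=[[0, 0, 0], [0, 0, 0], [0, 0, 0], [0, 0, 0]])

```text
t: 25.12
ee_pos: [627.4, -54.6, 58.6]
orientation: [-0.985, 0.731, -1.124]
ft_force: [-0.1, -4.3, -1.9]
width: 39.6
```

```bash
python3 -c "
from h import *
st()
D=deckR(DY);print(D.T@ctrl.get_obs()['ft_force'])"
```

```text
25.12 [627.4 -54.6  58.6] 39.6 v [-0.    0.    0.    0.01 -0.   -0.01] q [-0.215  0.499  1.99   0.627  0.344  0.501] f [-0.1 -4.3 -1.9] deck [  8.1  -0.4 -12.4] [-0.07  0.04  0.01]
[-1.99845458 -4.03883348 -1.17101657]
```

>>> carry_out(delta_pos=[[0, 0, 0], [0, 0, 0], [0, 0, 0], [0, 0, 0], [0, 0, 0], [0, 0, 0], [0, 0, 0], [0, 0, 0]], rotation=[[0, 0, 0], [0, 0, 0], [0, 0, 0], [0, 0, 0], [0, 0, 0], [0, 0, 0], [0, 0, 0], [0, 0, 0]], hand=0)

```text
t: 25.78
ee_pos: [628.3, -54.3, 59.2]
orientation: [-0.984, 0.73, -1.124]
ft_force: [-0.1, -0.1, 0.2]
width: 87.0
```

>>> carry_out(delta_pos=[[0, -1.5, 0], [0, -4, 0], [0, -7, 0], [0, -10, 0], [0, -12, -1], [0, -12, -2], [0, -12, -2]], rotation=[[0, 0, 0], [0, 0, 0], [0, 0, 0], [0, 0, 0], [0, 0, 0], [0, 0, 0], [0, 0, 0]])

```text
t: 26.37
ee_pos: [562.8, -74.1, 161.3]
orientation: [-0.984, 0.73, -1.125]
ft_force: [0.6, -0.3, -0.2]
width: 87.8
```

```bash
python3 -c "
from h import *
st()
im=save('wrist','w25.png');save('side','s25.png');
cv2.imwrite('pics/w25c.png',cv2.resize(im[140:400,220:420,::-1],None,fx=2.3,fy=2.3,interpolation=cv2.INTER_CUBIC))"
```

```text
26.37 [562.8 -74.1 161.3] 87.8 v [ 0.02  0.04 -0.03 -0.01  0.    0.04] q [-0.289  0.242  2.063  0.462  0.527  0.623] f [ 0.6 -0.3 -0.2] deck [-11.8  -0.3 108.9] [ 0.04  0.05 -0.04]
```

View pics/w25.png

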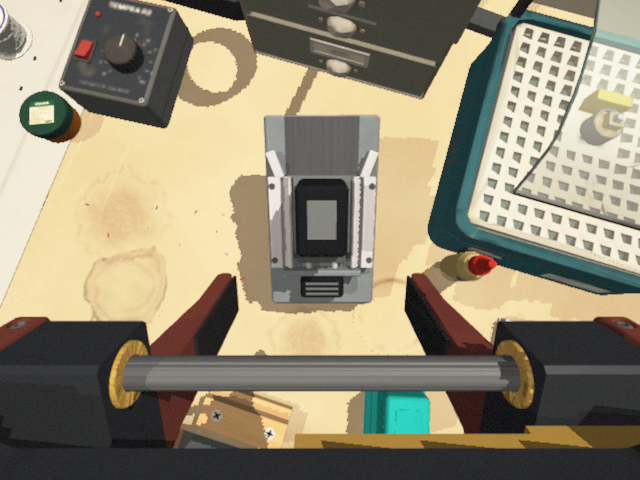

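View pics/s25.png

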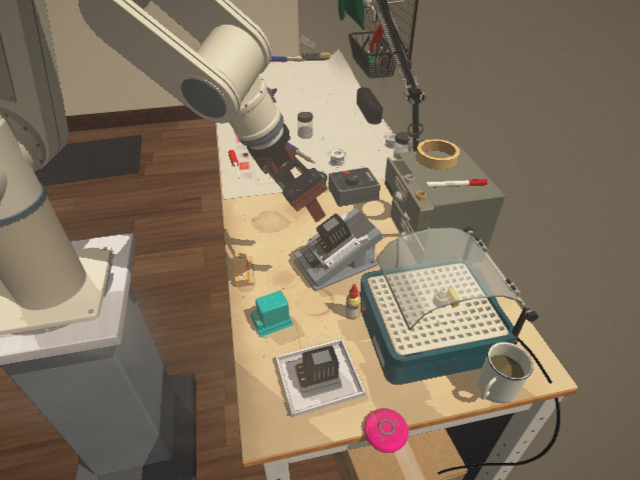

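```bash
python3 -c "
from h import *
o=ctrl.get_obs();C=cam('wrist',o);im=ctrl.get_image('wrist');D=deckR(DY)
cv2.imwrite('pics/w26c.png',cv2.resize(im[110:310,250:390,::-1],None,fx=4,fy=4,interpolation=cv2.INTER_CUBIC)[:,:,:])
st()"
```

```text
26.52 [564.4 -73.8 160.5] 87.9 v [ 0.    0.01 -0.01 -0.    0.   -0.  ] q [-0.287  0.246  2.06   0.461  0.527  0.624] f [ 0.2 -0.  -0.4] deck [-10.6  -0.5 107.5] [ 0.01  0.05 -0.  ]
```

View pics/w26c.png

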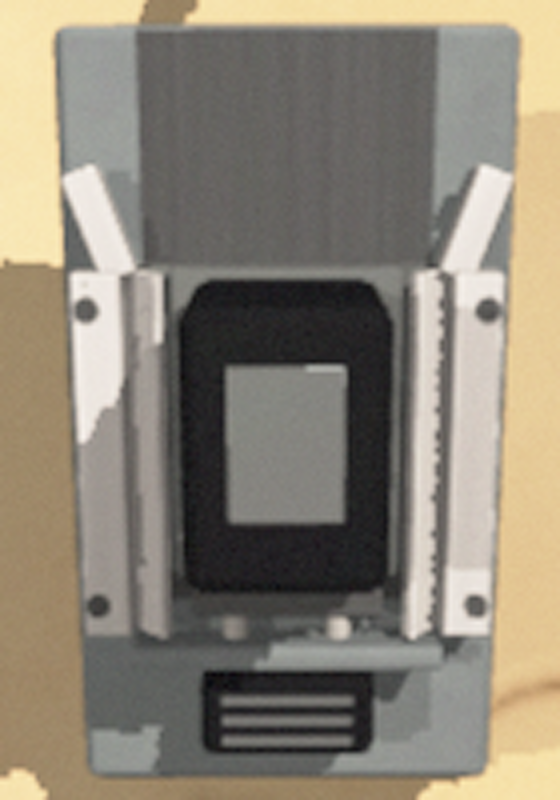

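```bash
python3 -c "
from h import *
C=cam('wrist');D=deckR(DY)
for n,u,v,h in [('label',286,444,58),('front',287,590,58),('l',183,420,58),('r',391,420,58),('s',86,310,11),('s',488,310,11),('s',98,605,11),('s',476,605,11),('pad mid',288,721,18),('padL',203,721,18),('padR',372,721,18),('rib1',288,702,18),('rib3',288,740,18)]:
  p=onpl(C,250+u/4,110+v/4,DO+D[:,2]*h,D[:,2]);print(n,(D.T@(p-DO)).round(1))
for h in (18,9):print(proj(C,dk(-67,0,h)), (proj(C,dk(-67,0,h))-[250,110])*4)
"
```

```text
label [ 8.1 -0.4 58. ]
front [-20.7  -0.6  58. ]
l [12.7 18.7 58. ]
r [ 12.6 -19.8  58. ]
s [26.5 42.6 11. ]
s [ 26.4 -44.   11. ]
s [-41.1  42.7  11. ]
s [-41.2 -44.   11. ]
pad mid [-67.   -0.8  18. ]
padL [-67.   18.7  18. ]
padR [-67.  -20.1  18. ]
rib1 [-62.2  -0.8  18. ]
rib3 [-71.8  -0.8  18. ]
[321.09755204 290.27769868] [284.39020818 721.11079473]
[321.09724126 286.17947121] [284.38896504 704.71788486]
```

```bash
python3 -c "
from h import *
st();print(ctrl.close_job())"
```

```text
26.52 [564.4 -73.8 160.5] 87.9 v [ 0.    0.01 -0.01 -0.    0.   -0.  ] q [-0.287  0.246  2.06   0.461  0.527  0.624] f [ 0.2 -0.  -0.4] deck [-10.6  -0.5 107.5] [ 0.01  0.05 -0.  ]
the job is handed in; nothing more can be done
None
```

The job is done and handed in at 26.5 s of the 58 s. I pressed the catch, which pushed the spent pack out. I then drew it up the rails, laid it flat near the middle of the tray, and slid the charged pack home until it latched.

**Last checks**
- **Charged pack:** its label sits at deck x = 8.1 mm, against 7.9 mm for the spent pack when it was home, and its y is within about 0.5 mm of centre.
- **Catch:** the press pad is back at its full 18 mm height. A light tug up the slope before release met about 2 N of holding force, so the catch is behind the bar.
- **Gripper:** it is open, above the dock, and reads no contact force.
- **Spent pack and bystanders:** the last side picture shows the spent pack flat in the tray. By eye the bottle, the pot, the block and the turquoise look-alike stand where they were; I did not measure them.

**What disagreed on the way**
- **Fingertips:** they end about 37 mm short of the reported TCP. I saw this first in the wrist pictures and in presses that met no resistance. Touching the pad, tray and deck confirmed it, and I corrected every height for it.
- **Joint 6:** it reached its range limit (-2.54) on the first approach to the catch, so I turned the tool half a turn and went on. I can't tell whether the judge counts that as passing the range.
- **Tray contact:** setting the spent pack down gave about 19 N for a moment before I backed off and released it.

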